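Lower the tilting painting board to 30 degrees and pin it

TASK

The painting board has been left loose at a steep slope: clear the tall paint jar from in front of its ledge and stand it upright in the free space of the white tray, beside the short pot. Then swing the board down to the 30 degree setting and lock it there with the steel index pin from the tool block, pushed fully home in its guide; leave the other things standing where they are.

Things in the scene. Friction and masses are not known exactly. Their poses are not given: they have to be found in the camera images.
- easel: fixed grey steel frame of the tilting painting board. Origin on the table under the trunnion axis, midway between its two side plates; x points from the painter's (robot's) side to the back, y left along the trunnion axis. At y = +-160 mm: feet 210 (x) x 30 x 10 mm, upright plates 50 mm wide, 6 thick, 175 high. A tie bar 11 mm high joins the feet at x = 65 mm.
- trunnion (a point): point on the trunnion axis midway between the side plates, 150 mm above the table; axes as the easel's. The board turns about the y line through this point.
- board (a joint): slope of the board in rad: 0 level, grows as its back (+x) edge rises and its front edge with the ledge sinks; 30 degrees is 0.524. Travel 0 to 1.5. The board is nearly balanced, turns about the easel's y line through point trunnion and stays where it is left (stiff: about 0.5 N m to turn).
- bar_mid (a point): middle of the round steel pull bar on the board's back (upper) edge: 10 mm thick, 90 long along easel y, held by a rod at each end; bar centre 40 mm clear of the board's edge and 145 from the trunnion axis, in the board's mid-plane. Axes turn with the board: x from trunnion to bar, y along the bar. At slope a: easel x = 145 cos a, height 150 + 145 sin a (mm).
- guide_mouth (a point): centre of the mouth of the fixed steel pin guide over the index wheel, on the left: a block 30 x 34 mm, 25 long, with a 12 mm bore, 2 mm chamfer. Site z points out of the bore along its axis, which leans 35 degrees from vertical towards easel -x (the painter); y along the trunnion axis. The wheel's rim begins 28 mm below the mouth along the bore.
- pin_knob (a point): the steel index pin: centre of its grip, a plain cylinder 20 mm in diameter, 45 long. Site z: the pin's axis, from point to grip. Below the grip a collar 26 mm in diameter, 5 thick, then a shank 10 in diameter, 42 long, the last 4 mm tapering to 4. It starts upright, point down, in one of the block's holes, collar resting on the block, grip centre 72.5 mm above the table. 80 g.
- pin_collar (a point): the centre of the underside of the pin's collar, on its axis 27.5 mm below the grip centre. When the pin is fully home in a slot the collar lies on the guide's mouth, this point on guide_mouth; on a tooth the collar stops about 14 mm short.
- block: fixed wooden tool block, 146 (its x) x 56 x 45 mm high, origin centre of underside, with a row of three upright 12 mm holes at x = -45, 0 and +45 mm: the pin is in one, a lino cutter in each of the others.
- cutter1_mid (a point): a lino cutter with a pear-shaped wooden handle, 30 mm in diameter at most, standing 51 mm above the block; point half-way up the handle, 25 mm above the block. Leave it where it is.
- cutter2_mid (a point): a second, equal lino cutter, same point. Leave it where it is.
- jar_mid (a point): the tall closed white plastic paint jar, 60 mm in diameter, 115 mm tall, about 300 g; point on its axis, half-way up. It starts upright on the table in front of the board (on the robot's side), where the ledge would strike it.
- tray: fixed low white tray, outside 220 (its x) x 90 x 25 mm high, walls and floor 5 mm, inside 210 x 80 mm; origin centre of underside. The pot stands somewhere along its middle line, leaving at least 75 mm free on one side of it.
- pot_mid (a point): closed white paint pot, shorter than the jar, 60 mm in diameter, 90 mm tall, standing in the tray; point on its axis, half-way up. Leave it where it is.
- brush_tin: round aluminium tin, 76 mm in diameter, 110 mm tall, with paint brushes leaning in it up to 235 mm high and out to 45 mm from its axis; origin centre of underside. Stands back left of the board. Leave it where it is.
- ledge_mid (a point): middle of the ledge along the front (lower) edge of the board. The plywood board is 290 mm wide (y), 210 deep, 12 thick, centred on the trunnion axis. This point lies 103 mm from the axis; the ledge is 14 mm thick, its outer face 110 mm from the axis, and its lip stands 24 mm over the board's mid-plane on the painted side. Axes turn with the board: x to its back edge.
- wheel_mid (a point): centre of the steel index wheel on the left trunnion, 180 mm left of the middle; it turns with the board. 160 mm in diameter, 16 thick. Six rim slots, 16 mm deep, 11 wide at the bottom, 15 at the mouth, come under the pin guide at slopes 0, 15, 30, 45, 60 and 75 degrees. A pin in a slot locks the board within about 1.5 degrees; its tapered end draws in the last 2 degrees.

How it is judged:
By the outcome, as a careful person would: the job done as asked, in the order asked, and still so for the second after the job is handed in, with the robot touching nothing.
It also fails if it takes over 67 s, if anything falls off the work surface, if the arm or the gripper's body presses on something with over 40 N, if the wrist force passes 120 N, or if a joint passes its speed limit or range.

ROBOT

A 7-joint arm with a two-finger parallel gripper is mounted at the origin on the work surface. World frame = base frame: x ahead of the robot, y to its left, z up, the work surface at z = 0. Lengths are in m, angles in degrees, forces in N, time in s.
With the tool pointing down it reaches from about 0.425 to 0.875 m from the base axis. Payload 4.7 kg.
Tool frame: the origin (TCP) lies between the finger pads; the fingertips stand 11 mm ahead of it and the grasp point (between the pads) lies 8 mm behind it (env.tcp_to_tips is the distance from the TCP to the fingertips, in m); z points along the fingers, y is the line along which they close (so a half turn about z gives the same grasp; the last joint's range is limited). The gripper opens to 87 mm and grips with 3 to 60 N. Pads are 19 mm wide; open, the fingers measure 117 mm over their backs; the gripper's body (75 mm by 190 mm) begins 51 mm behind the grasp point.
Start: joints at [-66.572, 18.392, -4.016, 83.108, 1.295, 78.541, -3.26], TCP at [0.25, 0.6, 0.234] pointing down, gripper open.
Joint ranges: [-163.93, 163.93], [-17.29, 119.83], [-79.2, 71.16], [3.27, 140.29], [-89.18, 269.18], [5.43, 117.66], [-154.24, 154.24]. Speed limits (degrees/s): [147.25, 147.25, 180, 180, 180, 180, 180].

INTERFACE

Orientations are given as [roll, pitch, yaw] about the fixed x, y, z axes, in that order (R = Rz(yaw) Ry(pitch) Rx(roll)).
In Python, from cell import env, viewer gives the robot as it stands.
- The arm moves only by the tool step_arm, never from a script. Its arguments are lists of equal length, an entry for each row: "delta_pos": the shift along the tool's x, y, z in units of 0.2 m (1.0 is 0.2 m), a list of three; "rot": the turn, a rotation vector about the tool's x, y, z in units of 1.5 rad (1.0 is 1.5 rad), a list of three; "gripper": the gripper command: -1 is shut, 1 is fully open, values between are in proportion. A call has 1 to 20 rows; each row is the pose to reach, as a shift and turn from the pose commanded when the call began, along the tool's axes at that moment; what a row does not reach only later rows make up. A row lasts 1/8 s, in which the tool goes at most 62.5 mm and 10.7 degrees, less where a joint would pass 70% of its speed; a pose out of reach is approached as far as the arm can. A call with a number of a shift or a turn outside -1 to 1 is refused whole. A call with a gripper value outside its range is refused whole. The fingers move at their own pace and stop on an object; "squeeze" is the grip in N (left out, the last holds). Time passes only in rows, so rows that repeat a pose let the fingers close. It gives the time, the measured TCP pose, the force, the opening and the grip force at its end, in the units of the state.
- env.get_obs(): the state, without advancing time (a new reading comes with each control period).
- viewer.read_camera(name): name is "scene" or "top" or "wrist"; returns a dict with "img" (420x560x3 uint8, red, green, blue), "fx", "fy", "cx", "cy" (pixels), "pose" (4x4, takes a point from camera to world coordinates). Camera axes: x right, y down, z forward; pixel columns grow to the right and rows downward; lengths in m; the calibration is good to about 2 mm. The wrist camera is an equidistant fisheye: a pixel r from the principal point sees the ray r / f radians off the axis. A picture is of the moment at which its call begins. There is no depth.
- env.sign_off(): hands the job in; it is judged then, once.
The state is a dict: "time_s": time; "qpos": joint angles; "joint_velocities": joint speeds; "effort": joint torques, N m; "tool_pos": TCP position; "tool_rot": TCP orientation; "force": force on the tool from outside, world axes, zero at the start; "wrist_torque": the same for the moment, N m; "grip_width": finger opening in m; "grasp_force": force on a finger pad.
Only numpy, scipy, OpenCV 4.12 (cv2) and the standard library are available. Lean on these libraries where they do the work, as an engineer would, in place of code of your own. Each camera call takes 0.05 s, during which the arm holds its last target. There are 200 camera calls.

## Working session

There is one attempt and no reset: what is moved stays moved. The work goes in short steps, Python scripts to look and compute and a tool call to move; the robot and the scene stay as the last step left them, time stands still between calls to the robot, and variables do not carry over. Pictures are saved under pics/ and viewed, at most 10 in all, crops included, and the job is handed in when it is done.

Besides the shell and the picture viewer there is one more tool, called after "Request:" as name(argument=value, ...), one argument or row to a line, values as JSON. step_arm: Moves the arm, as the interface text tells. Shifts and turns lie within -1 to 1; 1 stands for 0.2 m of shift or 1.5 rad of turn. Its arguments: {"type":"object","properties":{"delta_pos":{"type":"array"},"rot":{"type":"array"},"gripper":{"type":"array"},"squeeze":{"type":"number"}},"required":["delta_pos","rot","gripper"]}

```bash
mkdir -p pics; ls; python3 - <<'E'
from cell import env, viewer
import cv2,numpy as np
o=env.get_obs(); print({k:np.round(v,3) for k,v in o.items()})
for n in ("scene","top"):
    c=viewer.read_camera(n); cv2.imwrite(f"pics/{n}0.png",cv2.resize(c["img"][:,:,::-1],(800,600),interpolation=cv2.INTER_CUBIC))
    np.savez(f"{n}0.npz",**c); print(n,c["fx"],c["fy"],c["cx"],c["cy"],np.round(c["pose"],4))
E
```

```text
pics
{'time_s': np.float64(0.0), 'qpos': array([-66.572,  18.44 ,  -4.017,  83.175,   1.296,  78.539,  -3.26 ]), 'joint_velocities': array([ 0.037, -0.108, -0.058,  0.073,  0.006, -0.005,  0.02 ]), 'effort': array([ 0.0000e+00, -4.9129e+01, -4.0400e-01, -3.1252e+01, -6.4000e-02,
        4.4000e-02,  0.0000e+00]), 'tool_pos': array([0.25 , 0.599, 0.232]), 'tool_rot': array([-1.79891e+02,  6.00000e-03,  1.57383e+02]), 'force': array([ 0.333, -0.19 , -0.542]), 'wrist_torque': array([-0.006, -0.043,  0.028]), 'grasp_force': np.float64(0.0), 'grip_width': np.float64(0.087)}
scene 412.89278888493686 412.89278888493686 280.45161716071044 210.2189766748558 [[-0.4917  0.5443 -0.6797  1.136 ]
 [ 0.8707  0.3198 -0.3737  0.2967]
 [ 0.0139 -0.7755 -0.6312  0.7101]
 [ 0.      0.      0.      1.    ]]
top 524.4402201327337 524.4402201327337 273.3125967409721 216.04373176604156 [[-0.0213 -0.994   0.1074  0.4378]
 [-0.9997  0.0225  0.0095  0.007 ]
 [-0.0119 -0.1071 -0.9942  1.3202]
 [ 0.      0.      0.      1.    ]]
```

View pics/scene0.png

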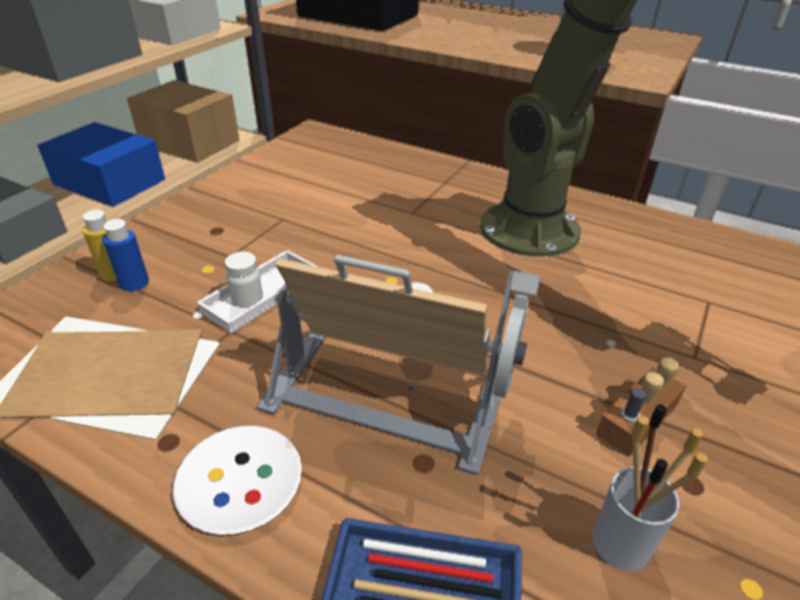

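View pics/top0.png

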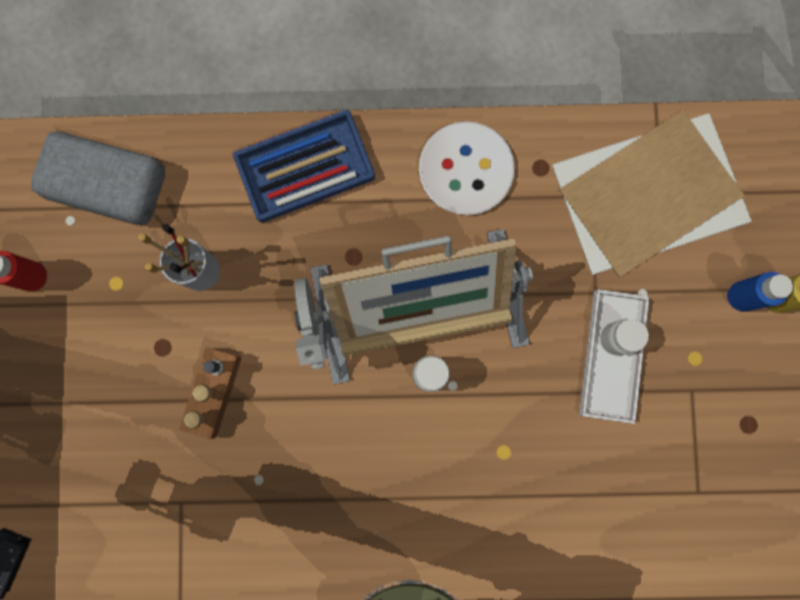

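The scene view shows the board steep, with its pull bar at the top and the jar hidden behind it. The top view has the jar at (432,373), the tray at (615,355) with the pot at its far end, the pin (dark grey) at (212,367), the cutters at (200,393) and (192,420), and the guide at (310,350). I'll enlarge it.

```bash
python3 - <<'E'
import cv2,numpy as np
a=np.load("top0.npz")["img"][:,:,::-1]
# left crop: cols 120..380, rows 155..310 x3 ; 
b=a[150:310,120:380]; cv2.imwrite("pics/c1.png",cv2.resize(b,None,fx=3,fy=3,interpolation=cv2.INTER_CUBIC))
b=a[190:310,270:470]; cv2.imwrite("pics/c2.png",cv2.resize(b,None,fx=4,fy=4,interpolation=cv2.INTER_CUBIC))
E
```

```text
(no output)
```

View pics/c1.png

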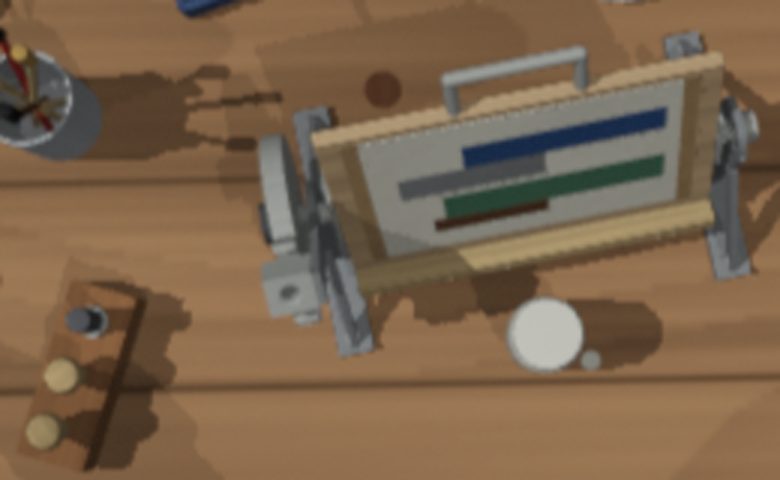

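View pics/c2.png

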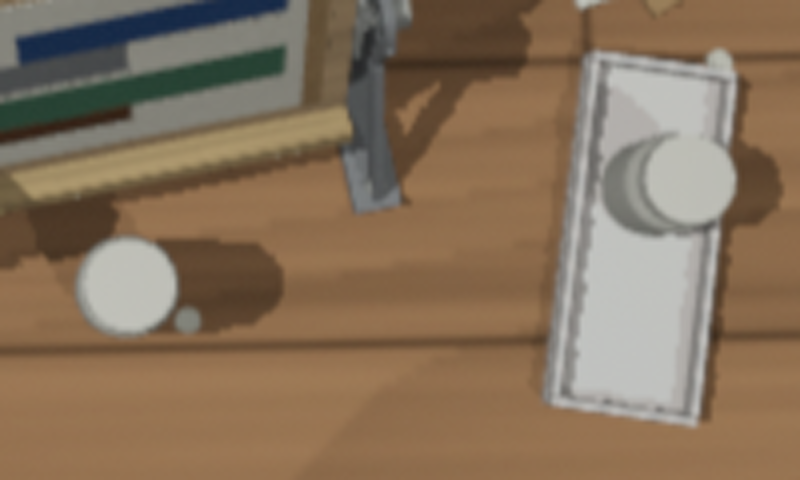

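The crops show the foot ends, bar, guide bore (c1 289,293), pin top (c1 76,321), cutter tops (c1 60,374 and 42,431), jar top (c2 128,286), pot top (c2 690,181) and tray corners. Next I fit the poses.

```bash
cat > h.py <<'E'
import numpy as np
from scipy.optimize import least_squares
from scipy.spatial.transform import Rotation as Rn
def proj(c,P):
    T=c["pose"]; p=(np.atleast_2d(P)-T[:3,3])@T[:3,:3]
    return np.c_[c["fx"]*p[:,0]/p[:,2]+c["cx"], c["fy"]*p[:,1]/p[:,2]+c["cy"]]
def ray(c,uv,z):
    T=c["pose"]; uv=np.atleast_2d(uv)
    d=np.c_[(uv[:,0]-c["cx"])/c["fx"],(uv[:,1]-c["cy"])/c["fy"],np.ones(len(uv))]@T[:3,:3].T
    return T[:3,3]+d*((z-T[2,3])/d[:,2])[:,None]
def n1(p): return (np.atleast_2d(p)+.5)/3-.5+[120,150]
def n2(p): return (np.atleast_2d(p)+.5)/4-.5+[270,190]
E
python3 - <<'E'
from h import *
np.set_printoptions(precision=4,suppress=True)
c=dict(np.load("top0.npz"))
print("feet L",ray(c,n1([[340,357],[374,348],[295,113],[330,107]]),.01))
print("feet R",ray(c,n1([[716,280],[750,270],[668,40],[700,35]]),.01))
print("jar",ray(c,n1([546,334]),.115),ray(c,n2([128,286]),.115))
print("pin,",ray(c,n1([76,321]),.095),"cut",ray(c,n1([[60,374],[42,431]]),.096))
print("block",ray(c,n1([[145,300],[90,470],[18,450],[75,280]]),.045))
t=ray(c,n2([[590,52],[737,74],[697,425],[546,402]]),.025); print("tray",t,t.mean(0))
print("pot",ray(c,n2([690,181]),.095))
feet=n1([[340,357],[374,348],[716,280],[750,270]])
F=np.array([[-.105,.175,.01],[-.105,.145,.01],[-.105,-.145,.01],[-.105,-.175,.01]])
bar=n1([[447,78],[583,50]])
gd=n1([289,293])
def W(p,L): 
    cy,s=np.cos(p[2]),np.sin(p[2]); L=np.atleast_2d(L)
    return np.c_[p[0]+cy*L[:,0]-s*L[:,1],p[1]+s*L[:,0]+cy*L[:,1],L[:,2]]
def B(a): return [[.145*np.cos(a),y,.15+.145*np.sin(a)] for y in (.045,-.045)]
u=np.array([-np.sin(np.radians(35)),0,np.cos(np.radians(35))])
G=np.array([0,.18,.15])+u*(.08+.028)
def f(p): return np.r_[(proj(c,W(p,F))-feet).ravel(),(proj(c,W(p,B(p[3])))-bar).ravel(),(proj(c,W(p,G))-gd).ravel()]
r=least_squares(f,[.55,0,.2,1.0]); p=r.x
print(p,np.degrees(p[2:]),r.fun); np.save("easel.npy",p)
print("guide",W(p,G),"bar",W(p,[[.145*np.cos(p[3]),0,.15+.145*np.sin(p[3])]]))
E
```

```text
feet L [[0.4498 0.1226 0.01  ]
 [0.4567 0.0943 0.01  ]
 [0.6555 0.1579 0.01  ]
 [0.6599 0.1283 0.01  ]]
feet R [[ 0.5068 -0.1911  0.01  ]
 [ 0.5145 -0.2196  0.01  ]
 [ 0.7106 -0.1584  0.01  ]
 [ 0.7142 -0.1856  0.01  ]]
jar [[ 0.463  -0.0442  0.115 ]] [[ 0.4627 -0.0441  0.115 ]]
pin, [[0.4814 0.3206 0.095 ]] cut [[0.4406 0.3326 0.096 ]
 [0.3971 0.3462 0.096 ]]
block [[0.4989 0.2773 0.045 ]
 [0.3636 0.3215 0.045 ]
 [0.3807 0.3796 0.045 ]
 [0.5164 0.3343 0.045 ]]
tray [[ 0.6031 -0.3384  0.025 ]
 [ 0.5872 -0.4284  0.025 ]
 [ 0.3728 -0.3917  0.025 ]
 [ 0.3886 -0.3007  0.025 ]] [ 0.4879 -0.3648  0.025 ]
pot [[ 0.517 -0.374  0.095]]
[ 0.5854 -0.0301  0.1784  1.1826] [10.2242 67.757 ] [-0.3554 -0.4597  0.1322  0.1356  0.13   -0.3879  0.5616  0.5522  0.2647
 -0.1132 -1.0851  0.3435  0.458  -0.0965]
guide [[0.4925 0.136  0.2385]] bar [[ 0.6394 -0.0204  0.2842]]
```

```bash
cat > m.py <<'E'
import numpy as np, json, os
from scipy.spatial.transform import Rotation as Rn
def R(rpy): return Rn.from_euler("xyz",rpy,degrees=True)
def deltas(p0,r0,targets):
    "targets: (pos, rpy or R). prints rows relative to p0,r0; returns"
    A=r0 if isinstance(r0,Rn) else R(r0)
    for p,r in targets:
        r=r if isinstance(r,Rn) else R(r)
        d=A.inv().apply(np.array(p)-p0)/.2; w=(A.inv()*r).as_rotvec()/1.5
        print(np.round(d,4).tolist(),np.round(w,4).tolist())
def easel_pts(a=None):
    p=np.load("easel.npy"); Z=Rn.from_euler("z",p[2]); O=np.array([p[0],p[1],0])
    return p,Z,O
E
python3 - <<'E'
from m import *
deltas([.25,.6,.234],[180,0,157.38],[([.45,.3,.3],[180,0,84])])
deltas([.45,.3,.3],[180,0,84],[([.463,-.044,.3],[180,0,10.2])])
deltas([.463,-.044,.3],[180,0,10.2],[([.463,-.044,.072],[180,0,10.2])])
E
```

```text
[-1.5, -1.0, -0.33] [0.0, -0.0, 0.8538]
[-1.7038, 0.2444, 0.0] [0.0, -0.0, 0.8587]
[0.0, -0.0, 1.14] [0.0, 0.0, 0.0]
```

Request:
step_arm(
  delta_pos=[
    [-0.75, -0.5, -0.33],
    [-0.75, -0.5, -0.33],
    [-0.75, -0.5, -0.33],
    [-0.75, -0.5, -0.33],
    [-0.75, -0.5, -0.33],
  ],
  rot=[
    [0, 0, 0.85],
    [0, 0, 0.85],
    [0, 0, 0.85],
    [0, 0, 0.85],
    [0, 0, 0.85],
  ],
  gripper=[1, 1, 1, 1, 1],
  squeeze=25,
)

```text
time_s: 0.72
tool_pos: [0.351, 0.4488, 0.2999]
tool_rot: [180.0, -0.0, 103.2]
force: [-0.7, 1.4, -1.2]
grip_width: 0.0874
grasp_force: 0.0
```

```bash
python3 - <<'E'
from m import *
deltas([.351,.449,.3],[180,0,103.2],[([.43,.28,.3],[180,0,60])])
deltas([.43,.28,.3],[180,0,60],[([.45,.12,.3],[180,0,40]),([.45,.12,.3],[180,0,30])])
deltas([.45,.12,.3],[180,0,30],[([.463,-.044,.3],[180,0,10.2])])
E
```

```text
[-0.9129, 0.1916, 0.0] [0.0, -0.0, 0.5027]
[-0.6428, 0.4866, 0.0] [0.0, -0.0, 0.2327]
[-0.6428, 0.4866, 0.0] [-0.0, -0.0, 0.3491]
[-0.3537, 0.7426, 0.0] [0.0, -0.0, 0.2304]
```

Request:
step_arm(
  delta_pos=[
    [-0.913, 0.192, 0],
    [-0.913, 0.192, 0],
    [-0.913, 0.192, 0],
    [-0.913, 0.192, 0],
    [-0.913, 0.192, 0],
  ],
  rot=[
    [0, 0, 0.503],
    [0, 0, 0.503],
    [0, 0, 0.503],
    [0, 0, 0.503],
    [0, 0, 0.503],
  ],
  gripper=[1, 1, 1, 1, 1],
)

```text
time_s: 1.35
tool_pos: [0.4304, 0.2812, 0.2994]
tool_rot: [-180.0, 0.0, 60.5]
force: [-0.4, 0.5, -0.5]
grip_width: 0.0873
grasp_force: 0.0
```

Request:
step_arm(
  delta_pos=[
    [-0.643, 0.487, 0],
    [-0.643, 0.487, 0],
    [-0.643, 0.487, 0],
    [-0.643, 0.487, 0],
  ],
  rot=[
    [0, 0, 0.349],
    [0, 0, 0.349],
    [0, 0, 0.349],
    [0, 0, 0.349],
  ],
  gripper=[1, 1, 1, 1],
)

```text
time_s: 1.85
tool_pos: [0.452, 0.1196, 0.2997]
tool_rot: [180.0, -0.0, 30.4]
force: [-1.1, 1.2, 0.2]
grip_width: 0.0871
grasp_force: 0.0
```

Request:
step_arm(
  delta_pos=[
    [-0.354, 0.743, 0],
    [-0.354, 0.743, 0],
    [-0.354, 0.743, 0],
    [-0.354, 0.743, 0],
    [-0.354, 0.743, 0],
  ],
  rot=[
    [0, 0, 0.23],
    [0, 0, 0.23],
    [0, 0, 0.23],
    [0, 0, 0.23],
    [0, 0, 0.23],
  ],
  gripper=[1, 1, 1, 1, 1],
)

```text
time_s: 2.48
tool_pos: [0.4662, -0.0397, 0.2993]
tool_rot: [-180.0, 0.0, 11.0]
force: [-0.3, 0.9, -0.3]
grip_width: 0.0868
grasp_force: 0.0
```

Request:
step_arm(
  delta_pos=[
    [-0.02, 0.018, 0.5],
    [-0.02, 0.018, 0.5],
    [-0.02, 0.018, 0.98],
    [-0.02, 0.018, 0.98],
    [-0.02, 0.018, 0.98],
  ],
  rot=[
    [0, 0, 0.01],
    [0, 0, 0.01],
    [0, 0, 0.01],
    [0, 0, 0.01],
    [0, 0, 0.01],
  ],
  gripper=[1, 1, 1, 1, 1],
)

```text
time_s: 3.1
tool_pos: [0.4605, -0.0444, 0.1011]
tool_rot: [-180.0, 0.4, 10.1]
force: [0.5, 0.2, 0.2]
grip_width: 0.0868
grasp_force: 0.0
```

Request:
step_arm(
  delta_pos=[
    [0, 0, 0.15],
    [0, 0, 0.15],
    [0, 0, 0.15],
    [0, 0, 0.15],
    [0, 0, 0.15],
    [0, 0, 0.15],
    [0, 0, 0.15],
    [0, 0, 0.15],
  ],
  rot=[
    [0, 0, 0],
    [0, 0, 0],
    [0, 0, 0],
    [0, 0, 0],
    [0, 0, 0],
    [0, 0, 0],
    [0, 0, 0],
    [0, 0, 0],
  ],
  gripper=[1, 1, -1, -1, -1, -1, -1, -1],
)

```text
time_s: 4.1
tool_pos: [0.4633, -0.0458, 0.0742]
tool_rot: [-179.9, -0.1, 9.8]
force: [-1.0, 2.0, 5.7]
grip_width: 0.0592
grasp_force: 25.0
```

```bash
python3 - <<'E'
from m import *
deltas([.4633,-.0458,.0742],[180,0,9.8],[([.4633,-.0458,.164],[180,0,9.8]),([.4433,-.22,.164],[180,0,0])])
deltas([.4433,-.22,.164],[180,0,0],[([.4288,-.3545,.164],[180,0,-9.9])])
E
```

```text
[-0.0, 0.0, -0.449] [0.0, 0.0, 0.0]
[-0.2468, 0.8413, -0.449] [0.0, -0.0, 0.114]
[-0.0725, 0.6725, 0.0] [0.0, -0.0, 0.1152]
```

Request:
step_arm(
  delta_pos=[
    [0, 0, -0.2],
    [0, 0, -0.45],
    [0, 0, -0.45],
    [-0.08, 0.28, -0.45],
    [-0.16, 0.56, -0.45],
    [-0.247, 0.841, -0.45],
    [-0.247, 0.841, -0.45],
  ],
  rot=[
    [0, 0, 0],
    [0, 0, 0],
    [0, 0, 0],
    [0, 0, 0.04],
    [0, 0, 0.08],
    [0, 0, 0.114],
    [0, 0, 0.114],
  ],
  gripper=[-1, -1, -1, -1, -1, -1, -1],
)

```text
time_s: 4.97
tool_pos: [0.4393, -0.2264, 0.1619]
tool_rot: [179.8, 0.2, -0.6]
force: [1.1, 1.2, -4.4]
grip_width: 0.059
grasp_force: 25.0
```

Request:
step_arm(
  delta_pos=[
    [-0.025, 0.22, 0],
    [-0.05, 0.45, 0],
    [-0.073, 0.672, 0],
    [-0.073, 0.672, 0],
    [-0.073, 0.672, 0],
  ],
  rot=[
    [0, 0, 0.04],
    [0, 0, 0.08],
    [0, 0, 0.115],
    [0, 0, 0.115],
    [0, 0, 0.115],
  ],
  gripper=[-1, -1, -1, -1, -1],
)

```text
time_s: 5.6
tool_pos: [0.4275, -0.3536, 0.1617]
tool_rot: [-179.9, 0.2, -9.8]
force: [0.6, 1.8, -4.0]
grip_width: 0.0598
grasp_force: 25.0
```

Request:
step_arm(
  delta_pos=[
    [0, 0, 0.15],
    [0, 0, 0.3],
    [0, 0, 0.36],
    [0, 0, 0.38],
    [0, 0, 0.395],
    [0, 0, 0.405],
    [0, 0, 0.405],
  ],
  rot=[
    [0, 0, 0],
    [0, 0, 0],
    [0, 0, 0],
    [0, 0, 0],
    [0, 0, 0],
    [0, 0, 0],
    [0, 0, 0],
  ],
  gripper=[-1, -1, -1, -1, -1, -1, -1],
)

```text
time_s: 6.48
tool_pos: [0.4284, -0.3552, 0.083]
tool_rot: [180.0, -0.0, -9.9]
force: [0.0, 0.7, -3.9]
grip_width: 0.0594
grasp_force: 25.0
```

Request:
step_arm(
  delta_pos=[
    [0, 0, 0.01],
    [0, 0, 0.02],
    [0, 0, 0.02],
  ],
  rot=[
    [0, 0, 0],
    [0, 0, 0],
    [0, 0, 0],
  ],
  gripper=[-1, -1, -1],
)

```text
time_s: 6.85
tool_pos: [0.4286, -0.3553, 0.0793]
tool_rot: [-180.0, -0.1, -9.9]
force: [-1.0, 1.7, 2.5]
grip_width: 0.0592
grasp_force: 25.0
```

Request:
step_arm(
  delta_pos=[
    [0, 0, 0],
    [0, 0, 0],
    [0, 0, 0],
    [0, 0, -0.3],
    [0, 0, -0.6],
    [0, 0, -0.9],
    [0, 0, -1.0],
    [0, 0, -1.0],
    [0, 0, -1.0],
  ],
  rot=[
    [0, 0, 0],
    [0, 0, 0],
    [0, 0, 0],
    [0, 0, 0],
    [0, 0, 0],
    [0, 0, 0],
    [0, 0, 0],
    [0, 0, 0],
    [0, 0, 0],
  ],
  gripper=[0.8, 0.9, 0.9, 0.9, 0.9, 0.9, 0.5, 0.2, 0],
)

```text
time_s: 7.98
tool_pos: [0.4277, -0.3546, 0.2771]
tool_rot: [-180.0, 0.1, -9.9]
force: [-0.2, 0.0, 0.4]
grip_width: 0.0604
grasp_force: 0.0
```

```bash
python3 - <<'E'
from cell import env, viewer
import numpy as np
from m import *
o=env.get_obs(); print(o["tool_pos"],o["tool_rot"],o["qpos"],o["grip_width"])
p=o["tool_pos"]
deltas(p,o["tool_rot"],[([.50,-.24,.37],[180,0,60])])
deltas([.50,-.24,.37],[180,0,60],[([.6394,-.0204,.37],[180,0,100.2]),([.6394,-.0204,.31],[180,0,100.2])])
E
```

```text
[ 0.42766485 -0.35456557  0.27706757] [-1.79954099e+02  1.11371071e-01 -9.86474817e+00] [-13.65138281   7.87158818  56.05427637  94.53907428  -6.58026506
  81.22299225 -56.69165721] 0.06042459196084473
[0.2573, -0.6267, -0.4647] [-0.0013, 0.0008, -0.8129]
[1.2994, 0.0546, 0.0] [0.0, 0.0, -0.4677]
[1.2994, 0.0546, 0.3] [0.0, 0.0, -0.4677]
```

Request:
step_arm(
  delta_pos=[
    [0.257, -0.627, -0.465],
    [0.257, -0.627, -0.465],
    [0.257, -0.627, -0.465],
    [0.257, -0.627, -0.465],
    [0.257, -0.627, -0.465],
    [0.257, -0.627, -0.465],
    [0.257, -0.627, -0.465],
  ],
  rot=[
    [0, 0, -0.813],
    [0, 0, -0.813],
    [0, 0, -0.813],
    [0, 0, -0.813],
    [0, 0, -0.813],
    [0, 0, -0.813],
    [0, 0, -0.813],
  ],
  gripper=[0, 0, 0, 0, 0, 0, 0],
)

```text
time_s: 8.85
tool_pos: [0.4998, -0.24, 0.3694]
tool_rot: [-179.8, 0.1, 60.2]
force: [0.0, -0.6, -0.5]
grip_width: 0.0433
grasp_force: 0.0
```

Request:
step_arm(
  delta_pos=[
    [0.65, 0.027, 0],
    [0.65, 0.027, 0],
    [0.65, 0.027, 0],
    [0.65, 0.027, 0],
  ],
  rot=[
    [0, 0, -0.468],
    [0, 0, -0.468],
    [0, 0, -0.468],
    [0, 0, -0.468],
  ],
  gripper=[0, 0, 0, 0],
)

```text
time_s: 9.35
tool_pos: [0.5701, -0.1287, 0.3687]
tool_rot: [-179.7, -0.0, 100.7]
force: [0.4, -0.6, 0.8]
grip_width: 0.0436
grasp_force: 0.0
```

```bash
python3 - <<'E'
from cell import env, viewer
import numpy as np,cv2
from m import *
o=env.get_obs(); print(o["tool_pos"],o["tool_rot"],o["qpos"],o["grip_width"])
deltas(o["tool_pos"],o["tool_rot"],[([.6394,-.0204,.34],[180,0,100.2]),([.6394,-.0204,.276],[180,0,100.2])])
c=viewer.read_camera("wrist"); cv2.imwrite("pics/w1.png",cv2.resize(c["img"][:,:,::-1],(800,600),interpolation=cv2.INTER_CUBIC))
np.savez("w1.npz",**c); print(c["fx"],c["cx"],c["cy"],np.round(c["pose"],4))
E
```

```text
[ 0.57012908 -0.12867078  0.36872138] [-1.79736098e+02 -2.83577079e-02  1.00670170e+02] [-22.45797331   9.80922019  38.19526678  80.59660716  -5.96016148
  91.90605721  25.82547527] 0.04360023465844625
[0.4678, 0.4413, 0.1418] [-0.0031, -0.0003, 0.0055]
[0.4676, 0.4427, 0.4618] [-0.0031, -0.0003, 0.0055]
325.19226210127806 281.8778730513519 216.89316019343633 [[ 0.9828  0.1781  0.0498  0.5561]
 [ 0.1848 -0.9392 -0.2893 -0.0483]
 [-0.0047  0.2935 -0.956   0.5205]
 [ 0.      0.      0.      1.    ]]
```

View pics/w1.png

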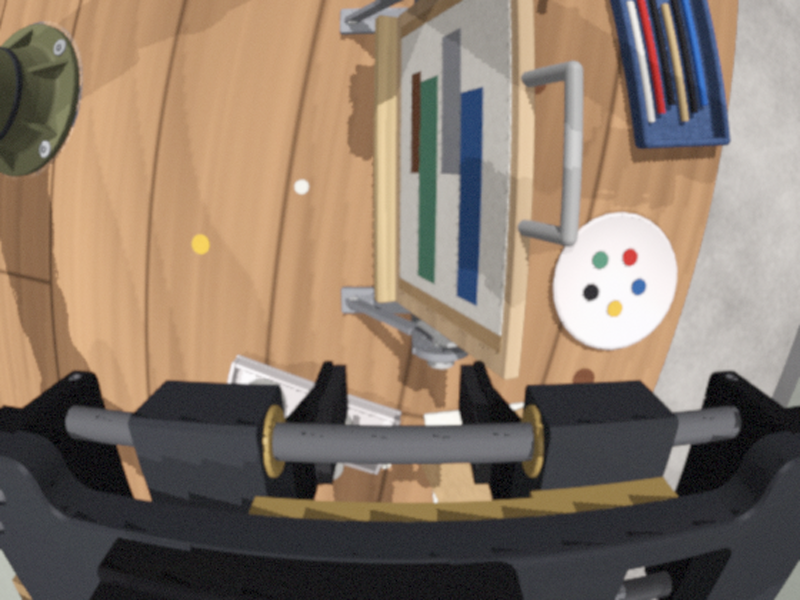

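The wrist view shows the pull bar from (575,66) to (570,238), clear of everything. I'll cross-check its position.

```bash
cat >> h.py <<'E'
def wproj(c,P):
    T=c["pose"]; p=(np.atleast_2d(P)-T[:3,3])@T[:3,:3]
    rr=np.hypot(p[:,0],p[:,1]); th=np.arctan2(rr,p[:,2])
    return np.c_[c["fx"]*th*p[:,0]/rr+c["cx"],c["fy"]*th*p[:,1]/rr+c["cy"]]
def wray(c,uv):
    uv=np.atleast_2d(uv)-[c["cx"],c["cy"]]; r=np.hypot(*uv.T); th=r/c["fx"]
    d=np.c_[np.sin(th)*uv[:,0]/r,np.sin(th)*uv[:,1]/r,np.cos(th)]
    return c["pose"][:3,3],d@c["pose"][:3,:3].T
E
python3 - <<'E'
from h import *
np.set_printoptions(precision=4,suppress=True)
c=dict(np.load("w1.npz")); p=np.load("easel.npy"); Z=Rn.from_euler("z",p[2])
for a in np.radians([62,64,66,67.76,70,72]):
    P=[Z.apply([.145*np.cos(a),y,.15+.145*np.sin(a)])+[p[0],p[1],0] for y in (.045,-.045)]
    print(np.degrees(a),wproj(c,P)/.7)
ends=np.array([[-.105,s*.16,.01] for s in (1,-1)])
print(wproj(c,Z.apply(ends)+[p[0],p[1],0])/.7,"seen ~ (341,22),(343,300)")
E
```

```text
62.0 [[591.4095  77.0837]
 [585.6633 238.4877]]
64.0 [[585.3614  75.2591]
 [579.7219 238.7377]]
66.0 [[578.8934  73.4504]
 [573.3746 238.9516]]
67.76 [[572.8558  71.8805]
 [567.4548 239.1093]]
70.0 [[564.7088  69.9251]
 [559.4732 239.2682]]
72.0 [[557.0051  68.2322]
 [551.9317 239.3702]]
[[339.3512  21.2632]
 [340.4527 301.5019]] seen ~ (341,22),(343,300)
```

Request:
step_arm(
  delta_pos=[
    [0.468, 0.442, 0.14],
    [0.468, 0.442, 0.14],
    [0.468, 0.442, 0.14],
    [0.468, 0.442, 0.14],
    [0.468, 0.442, 0.3],
    [0.468, 0.442, 0.46],
    [0.468, 0.442, 0.46],
    [0.468, 0.442, 0.46],
    [0.468, 0.442, 0.46],
    [0.468, 0.442, 0.46],
    [0.468, 0.442, 0.46],
    [0.468, 0.442, 0.46],
  ],
  rot=[
    [0, 0, 0.005],
    [0, 0, 0.005],
    [0, 0, 0.005],
    [0, 0, 0.005],
    [0, 0, 0.005],
    [0, 0, 0.005],
    [0, 0, 0.005],
    [0, 0, 0.005],
    [0, 0, 0.005],
    [0, 0, 0.005],
    [0, 0, 0.005],
    [0, 0, 0.005],
  ],
  gripper=[0, 0, 0, 0, 0, 0, 0, -1, -1, -1, -1, -1],
  squeeze=20,
)

```text
time_s: 10.9
tool_pos: [0.64, -0.0228, 0.2799]
tool_rot: [-180.0, -0.0, 99.8]
force: [-2.4, 0.0, 2.0]
grip_width: 0.0093
grasp_force: 20.0
```

```bash
python3 - <<'E'
from cell import env
from m import *
o=env.get_obs(); q=o["tool_pos"]; print(q,o["tool_rot"],o["qpos"],o["grip_width"],o["force"])
p,Z,O=easel_pts()
e=Z.inv().apply(q-O); print("easel",e, "slope from x",np.degrees(np.arccos(e[0]/.145)))
y=e[1]
T=[]
for a in [62,57,52,47,42,37,33,30]:
    b=np.array([.145*np.cos(np.radians(a)),y,.15+.145*np.sin(np.radians(a))-.008])
    T.append((Z.apply(b)+O,[180,0,100.2]))
deltas(q,[180,0,o["tool_rot"][2]],T)
E
```

```text
[ 0.64000316 -0.02276553  0.2799001 ] [-1.79967425e+02 -7.15793167e-03  9.97994029e+01] [-27.1082659   17.98259617  34.47265267  81.69310753 -10.12830126
  83.46270134  17.00827172] 0.009280223682686096 [-2.44385936  0.00623558  2.03837512]
easel [ 0.05503906 -0.00246966  0.2799001 ] slope from x 67.69234639002282
[0.0005, 0.0652, 0.0494] [0.0, 0.0, -0.0047]
[0.0009, 0.1197, 0.0815] [0.0, 0.0, -0.0047]
[0.0013, 0.1712, 0.1182] [0.0, 0.0, -0.0047]
[0.0016, 0.2192, 0.1593] [0.0, 0.0, -0.0047]
[0.002, 0.2636, 0.2044] [0.0, 0.0, -0.0047]
[0.0023, 0.3038, 0.2532] [0.0, 0.0, -0.0047]
[0.0025, 0.3328, 0.2946] [0.0, 0.0, -0.0047]
[0.0026, 0.3527, 0.327] [0.0, 0.0, -0.0047]
```

Request:
step_arm(
  delta_pos=[
    [0, 0.065, 0.04],
    [0.001, 0.12, 0.078],
    [0.001, 0.171, 0.117],
    [0.002, 0.219, 0.159],
    [0.002, 0.264, 0.204],
    [0.002, 0.304, 0.253],
    [0.003, 0.333, 0.295],
    [0.003, 0.353, 0.327],
    [0.003, 0.353, 0.327],
    [0.003, 0.353, 0.327],
  ],
  rot=[
    [0, 0, -0.005],
    [0, 0, -0.005],
    [0, 0, -0.005],
    [0, 0, -0.005],
    [0, 0, -0.005],
    [0, 0, -0.005],
    [0, 0, -0.005],
    [0, 0, -0.005],
    [0, 0, -0.005],
    [0, 0, -0.005],
  ],
  gripper=[-1, -1, -1, -1, -1, -1, -1, -1, -1, -1],
)

```text
time_s: 12.15
tool_pos: [0.7101, -0.0101, 0.2134]
tool_rot: [180.0, 0.0, 100.2]
force: [2.1, -0.5, -1.3]
grip_width: 0.0089
grasp_force: 20.0
```

```bash
python3 - <<'E'
from cell import env
from m import *
o=env.get_obs(); q=o["tool_pos"]; print(q,o["tool_rot"],o["qpos"],o["grip_width"],o["force"])
p,Z,O=easel_pts()
e=Z.inv().apply(q-O); print("easel",e, "slope from x",np.degrees(np.arccos(e[0]/.145)))
E
```

```text
[ 0.71014985 -0.01014304  0.2133769 ] [1.79971754e+02 2.32465647e-02 1.00222869e+02] [-23.69895964  28.68372239  32.8120292   75.95891601 -15.31439208
  79.683427    18.81630482] 0.008877707044515508 [ 2.1415379  -0.48349874 -1.30131959]
easel [ 0.12631237 -0.00249866  0.2133769 ] slope from x 29.41097247641037
```

Request:
step_arm(
  delta_pos=[
    [0, 0, 0],
    [0, 0, 0],
    [0, 0, -0.1],
    [0, 0, -0.3],
    [0, 0, -0.6],
    [-0.1, -0.4, -0.8],
    [-0.1, -0.6, -0.8],
    [-0.1, -0.6, -0.8],
  ],
  rot=[
    [0, 0, 0],
    [0, 0, 0],
    [0, 0, 0],
    [0, 0, 0],
    [0, 0, 0],
    [0, 0, 0],
    [0, 0, 0],
    [0, 0, 0],
  ],
  gripper=[-0.5, -0.5, -0.5, -0.5, -0.5, 0, 0.2, 0.4],
)

```text
time_s: 13.15
tool_pos: [0.5924, -0.0546, 0.3784]
tool_rot: [179.7, -0.1, 100.0]
force: [0.5, -0.3, -0.1]
grip_width: 0.044
grasp_force: 0.0
```

```bash
python3 - <<'E'
from cell import env, viewer
import numpy as np,cv2
from m import *
o=env.get_obs(); print(o["tool_pos"],o["tool_rot"],o["qpos"],o["grip_width"])
c=viewer.read_camera("wrist"); np.savez("w2.npz",**c)
s=viewer.read_camera("scene"); np.savez("s2.npz",**s)
a=cv2.resize(c["img"][:,:,::-1],(800,600),interpolation=cv2.INTER_CUBIC)
b=s["img"][160:340,160:400,::-1]; b=cv2.resize(b,(800,600),interpolation=cv2.INTER_CUBIC)
cv2.imwrite("pics/w2.png",a[:380]); cv2.imwrite("pics/s2.png",b)
E
```

```text
[ 0.59236709 -0.05464885  0.37843448] [ 1.79709025e+02 -9.15053436e-02  9.99539510e+01] [-27.41917708  10.7691633   36.20611355  78.36469432  -6.5217429
  92.64351798  17.92673542] 0.04400562813737911
```

View pics/w2.png

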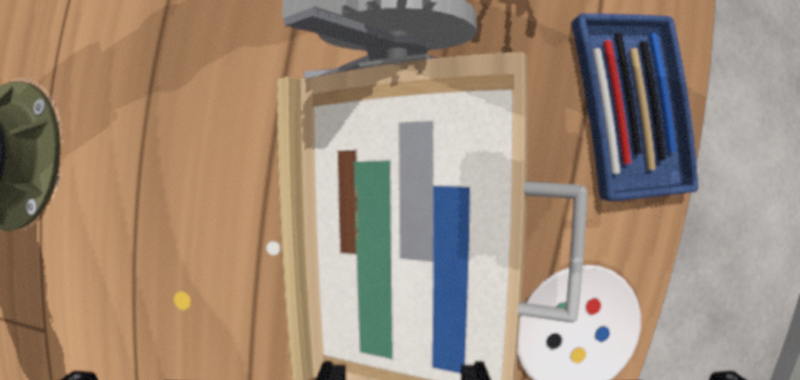

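View pics/s2.png

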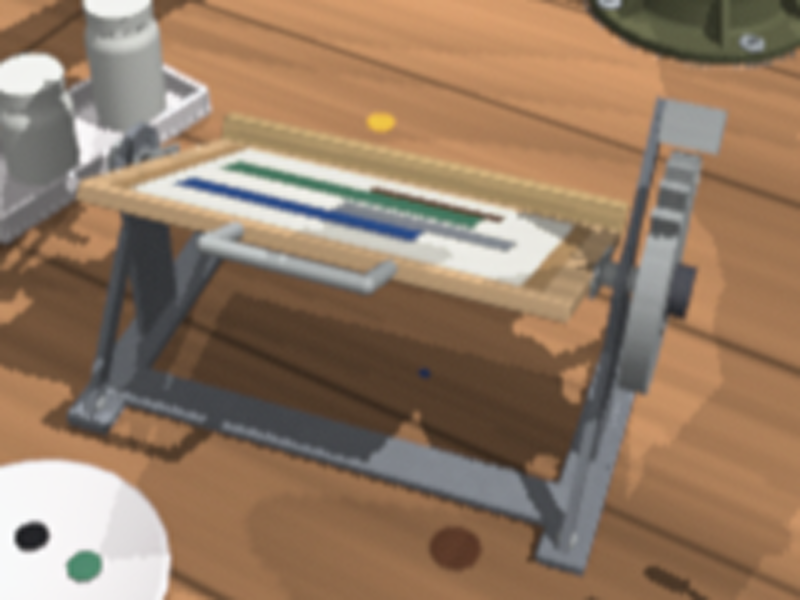

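The jar stands upright in the tray beside the pot, and the board sits near 30°. The bar runs from (580,189) to (574,315) in the wrist picture and (208,241) to (378,281) in the scene crop. I'll check the slope from these.

```bash
python3 - <<'E'
from h import *
np.set_printoptions(precision=1,suppress=True)
c=dict(np.load("w2.npz")); s=dict(np.load("s2.npz")); p=np.load("easel.npy"); Z=Rn.from_euler("z",p[2])
for a in np.radians([26,28,30,32,34]):
    P=[Z.apply([.145*np.cos(a),y,.15+.145*np.sin(a)])+[p[0],p[1],0] for y in (.045,-.045)]
    B=[Z.apply([.105*np.cos(a),y,.15+.105*np.sin(a)])+[p[0],p[1],0] for y in (.145,-.145)]
    print(np.degrees(a),wproj(c,P).ravel()/.7,((proj(s,P)-[160,160])*10/3).ravel(),((proj(s,B)-[160,160])*10/3).ravel())
E=[Z.apply([.105,y,.01])+[p[0],p[1],0] for y in (.175,.145,-.145,-.175)]
print((proj(s,E)-[160,160])*10/3,"seen back foot ends: (580,570),(538,560),(107,430),(70,420)")
E
```

```text
26.0 [580.5 193.2 571.7 314.2] [360.  300.3 200.  259. ] [564.7 325.1  71.2 200.1]
28.0 [579.9 193.4 570.9 316. ] [361.6 291.  201.2 249.9] [566.  318.5  71.8 194. ]
29.999999999999996 [579.  193.6 569.9 317.9] [363.2 281.6 202.6 240.7] [567.4 311.8  72.6 187.8]
32.0 [577.8 193.8 568.6 319.8] [365.  272.1 204.1 231.4] [568.8 305.1  73.6 181.6]
34.0 [576.4 193.9 567.  321.7] [366.9 262.5 205.8 222.1] [570.3 298.3  74.6 175.4]
[[581.7 569.8]
 [532.8 555.2]
 [102.2 427.2]
 [ 61.5 415.1]] seen back foot ends: (580,570),(538,560),(107,430),(70,420)
```

```bash
python3 - <<'E'
from m import *
deltas([.5924,-.0546,.3784],[180,0,100],[([.52,.07,.37],[180,0,100])])
deltas([.52,.07,.37],[180,0,100],[([.46,.22,.33],[180,0,110])])
E
```

```text
[0.6764, -0.2483, 0.042] [0.0, 0.0, 0.0]
[0.7907, -0.1652, 0.2] [0.0, 0.0, -0.1164]
```

Request:
step_arm(
  delta_pos=[
    [0.676, -0.248, 0.04],
    [0.676, -0.248, 0.04],
    [0.676, -0.248, 0.04],
    [0.676, -0.248, 0.04],
  ],
  rot=[
    [0, 0, 0],
    [0, 0, 0],
    [0, 0, 0],
    [0, 0, 0],
  ],
  gripper=[0.4, 0.4, 0.4, 0.4],
)

```text
time_s: 13.75
tool_pos: [0.5227, 0.0762, 0.3661]
tool_rot: [-180.0, 0.0, 100.5]
force: [0.3, -0.2, 0.3]
grip_width: 0.0607
grasp_force: 0.0
```

Request:
step_arm(
  delta_pos=[
    [0.79, -0.165, 0.2],
    [0.79, -0.165, 0.2],
    [0.79, -0.165, 0.2],
    [0.79, -0.165, 0.2],
    [0.79, -0.165, 0.2],
  ],
  rot=[
    [0, 0, -0.116],
    [0, 0, -0.116],
    [0, 0, -0.116],
    [0, 0, -0.116],
    [0, 0, -0.116],
  ],
  gripper=[0.4, 0.4, 0.4, 0.4, 0.4],
)

```text
time_s: 14.38
tool_pos: [0.4637, 0.2212, 0.3262]
tool_rot: [180.0, 0.1, 110.0]
force: [-0.1, -1.4, -0.2]
grip_width: 0.0608
grasp_force: 0.0
```

```bash
python3 - <<'E'
from cell import env, viewer
import numpy as np,cv2
from h import *
np.set_printoptions(precision=4,suppress=True)
o=env.get_obs(); print(o["tool_pos"],o["tool_rot"],o["qpos"],o["grip_width"])
c=viewer.read_camera("wrist"); np.savez("w3.npz",**c)
P=np.array([[.4814,.3206,.095],[.4406,.3326,.096]]); uv=wproj(c,P); print(uv)
u,v=np.clip(uv[0].astype(int)-[100,75],0,None); print(u,v)
cv2.imwrite("pics/w3.png",cv2.resize(c["img"][v:v+150,u:u+200,::-1],None,fx=4,fy=4,interpolation=cv2.INTER_CUBIC))
E
```

```text
[0.4637 0.2212 0.3262] [179.9895   0.0824 110.0355] [-48.6049  -0.5668  20.0167  94.2579   0.2776  86.2766  -8.5716] 0.060807714631797107
[[324.9688 115.3807]
 [295.7574  93.4137]]
224 40
```

View pics/w3.png

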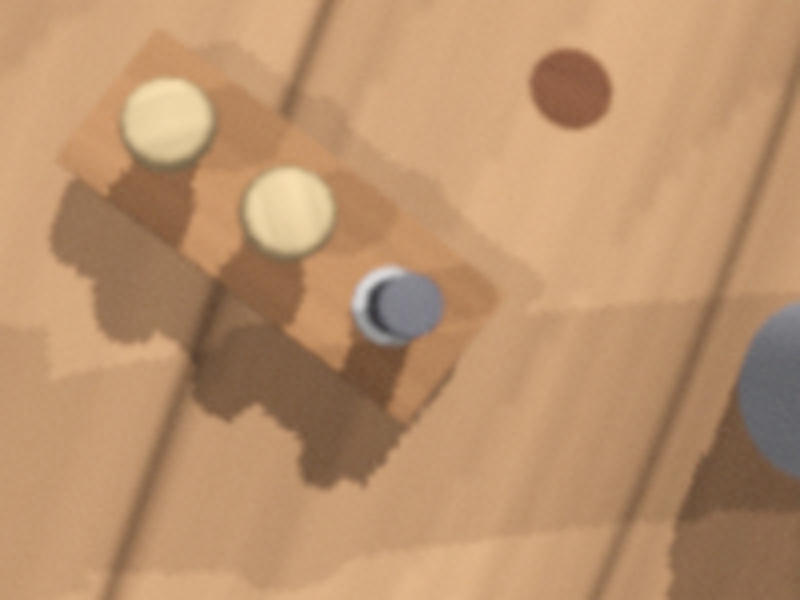

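The picture shows the pin's grip top at crop (411,306), cutter tops at (288,212) and (168,122), and the pin at the block's end. I'll compute their positions and the grasp move.

```bash
python3 - <<'E'
from h import *
from m import deltas,R
np.set_printoptions(precision=4,suppress=True)
c=dict(np.load("w3.npz"))
def at(px,z):
    o,d=wray(c,(np.array(px)+.5)/4-.5+[224,40]); return (o+d*((z-o[2])/d[:,2])[:,None])[0]
a=at([411,306],.095); print("pin",a,"collar",at([391,306],.05),"cut",at([288,212],.096),at([168,122],.096))
deltas([.4637,.2212,.3262],[180,0,110],[([.481,.321,.2],[180,0,163])])
E
```

```text
pin [0.4833 0.3204 0.095 ] collar [0.4827 0.3206 0.05  ] cut [0.4401 0.3334 0.096 ] [0.3985 0.3468 0.096 ]
[0.4393, 0.252, 0.631] [-0.0, 0.0, -0.6167]
```

```bash
python3 - <<'E'
from m import *
deltas([.4637,.2212,.3262],[180,0,110],[([.4825,.3205,.16],[180,0,162.6])])
E
```

```text
[0.4344, 0.2581, 0.831] [0.0, 0.0, -0.612]
```

Request:
step_arm(
  delta_pos=[
    [0.434, 0.258, 0.3],
    [0.434, 0.258, 0.5],
    [0.434, 0.258, 0.5],
    [0.434, 0.258, 0.7],
    [0.434, 0.258, 0.83],
    [0.434, 0.258, 0.83],
    [0.434, 0.258, 0.83],
  ],
  rot=[
    [0, 0, -0.612],
    [0, 0, -0.612],
    [0, 0, -0.612],
    [0, 0, -0.612],
    [0, 0, -0.612],
    [0, 0, -0.612],
    [0, 0, -0.612],
  ],
  gripper=[0.4, 0.4, 0.4, 0.4, 0.4, 0.4, 0.4],
)

```text
time_s: 15.3
tool_pos: [0.4821, 0.3216, 0.1617]
tool_rot: [179.9, 0.1, 162.5]
force: [-0.1, 0.1, 0.8]
grip_width: 0.0608
grasp_force: 0.0
```

```bash
python3 - <<'E'
from cell import env
from m import *
o=env.get_obs(); print(o["tool_pos"],o["tool_rot"],o["qpos"],o["grip_width"])
deltas(o["tool_pos"],o["tool_rot"],[([.4825,.3205,.0695],[180,0,162.6])])
E
```

```text
[0.4820633  0.32160912 0.16172954] [1.79898731e+02 9.25282037e-02 1.62517163e+02] [-48.78679809  12.37366078  14.21194157  99.46779737  -3.23089205
  68.4204002   38.8073956 ] 0.06078918433725039
[-0.003, -0.0054, 0.4611] [0.0012, 0.0011, -0.001]
```

Request:
step_arm(
  delta_pos=[
    [-0.003, -0.005, 0.2],
    [-0.003, -0.005, 0.4],
    [-0.003, -0.005, 0.46],
    [-0.003, -0.005, 0.46],
    [-0.003, -0.005, 0.46],
    [-0.003, -0.005, 0.46],
    [-0.003, -0.005, 0.46],
    [-0.003, -0.005, 0.46],
    [-0.003, -0.005, 0.46],
  ],
  rot=[
    [0.001, 0.001, -0.001],
    [0.001, 0.001, -0.001],
    [0.001, 0.001, -0.001],
    [0.001, 0.001, -0.001],
    [0.001, 0.001, -0.001],
    [0.001, 0.001, -0.001],
    [0.001, 0.001, -0.001],
    [0.001, 0.001, -0.001],
    [0.001, 0.001, -0.001],
  ],
  gripper=[0.4, 0.4, 0.4, 0.4, -1, -1, -1, -1, -1],
  squeeze=40,
)

```text
time_s: 16.42
tool_pos: [0.4807, 0.321, 0.0683]
tool_rot: [-179.9, -0.1, 162.9]
force: [1.0, -0.6, 0.5]
grip_width: 0.019
grasp_force: 40.6
```

Request:
step_arm(
  delta_pos=[
    [0, 0, -0.1],
    [0, 0, -0.3],
    [0, 0, -0.6],
    [0, 0, -0.9],
    [0, 0, -1.0],
    [0, 0, -1.0],
  ],
  rot=[
    [0, 0, 0],
    [0, 0, 0],
    [0, 0, 0],
    [0, 0, 0],
    [0, 0, 0],
    [0, 0, 0],
  ],
  gripper=[-1, -1, -1, -1, -1, -1],
)

```text
time_s: 17.18
tool_pos: [0.4818, 0.3216, 0.2699]
tool_rot: [179.9, 0.0, 162.9]
force: [-0.2, 0.5, -0.9]
grip_width: 0.0191
grasp_force: 40.4
```

```bash
cat >> m.py <<'E'
def guide():
    p,Z,O=easel_pts(); t=np.radians(35); c,s=np.cos(t),np.sin(t)
    Rg=Z*Rn.from_matrix(np.array([[0,1,0],[c,0,s],[s,0,-c]]).T)
    u=Z.apply([-s,0,c]); M=Z.apply(np.array([0,.18,.15])+.108*np.array([-s,0,c]))+O
    return Rg,u,M
E
python3 - <<'E'
from cell import env
from m import *
o=env.get_obs(); print(o["tool_pos"],o["tool_rot"],o["qpos"],o["grip_width"],o["grasp_force"])
Rg,u,M=guide(); print(M,u,Rg.as_euler("xyz",degrees=True),M+u*.0953)
deltas(o["tool_pos"],o["tool_rot"],[([.45,.25,.35],[180,0,150]),([.43,.24,.35],Rg)])
deltas([.43,.24,.35],Rg,[(M+u*.0953,Rg)])
E
```

```text
[0.48175221 0.32162996 0.26989769] [1.79909027e+02 2.40219834e-02 1.62877198e+02] [-49.28405639   8.71871611  14.59111097  91.06833295  -2.25714236
  80.41080652  38.39559877] 0.019119553610992827 40.3500899579376
[0.49248708 0.13604173 0.23846842] [-0.56446848 -0.10180993  0.81915204] [145.           0.         100.22418675] [0.43869323 0.12633925 0.31653361]
[0.0461, -0.3884, -0.4011] [0.0011, 0.0002, 0.1498]
[0.127, -0.4656, -0.4013] [-0.3643, -0.2227, 0.7051]
[-0.567, -0.1436, 0.1037] [0.0, 0.0, 0.0]
```

Request:
step_arm(
  delta_pos=[
    [0.046, -0.388, -0.401],
    [0.046, -0.388, -0.401],
    [0.127, -0.466, -0.401],
    [0.127, -0.466, -0.401],
    [0.127, -0.466, -0.401],
    [0.127, -0.466, -0.401],
    [0.127, -0.466, -0.401],
    [0.127, -0.466, -0.401],
    [0.127, -0.466, -0.401],
    [0.127, -0.466, -0.401],
  ],
  rot=[
    [0, 0, 0.15],
    [0, 0, 0.15],
    [-0.364, -0.223, 0.705],
    [-0.364, -0.223, 0.705],
    [-0.364, -0.223, 0.705],
    [-0.364, -0.223, 0.705],
    [-0.364, -0.223, 0.705],
    [-0.364, -0.223, 0.705],
    [-0.364, -0.223, 0.705],
    [-0.364, -0.223, 0.705],
  ],
  gripper=[-1, -1, -1, -1, -1, -1, -1, -1, -1, -1],
)

```text
time_s: 18.42
tool_pos: [0.4545, 0.2579, 0.2602]
tool_rot: [150.7, 0.8, 100.2]
force: [-0.9, 0.2, -0.5]
grip_width: 0.019
grasp_force: 40.3
```

```bash
python3 - <<'E'
from cell import env
from m import *
o=env.get_obs(); print(o["tool_pos"],o["tool_rot"],o["qpos"],o["grip_width"],o["grasp_force"])
Rg,u,M=guide()
deltas(o["tool_pos"],o["tool_rot"],[(M+u*.0953,Rg)])
E
```

```text
[0.45452136 0.25794042 0.26015385] [150.72653049   0.77869846 100.16191209] [-51.28237101 -17.12596366   6.35093689 121.04220473  23.26789387
  53.79931997 -44.62712864] 0.0189761511202016 40.349134393036366
[-0.6375, -0.0356, -0.3332] [-0.0666, 0.0081, 0.0042]
```

The arm can't reach this tilt: joint 2 is at its limit. I'll identify the arm's kinematics from the poses recorded so far and plan a regrasp with the pin tilted in the pads.

```bash
cat > kin.py <<'E'
import numpy as np, itertools
from scipy.optimize import least_squares
from scipy.spatial.transform import Rotation as Rn
D=[([-66.572,18.44,-4.017,83.175,1.296,78.539,-3.26],(.250,.599,.232),(-179.891,.006,157.383)),
([-13.651,7.872,56.054,94.539,-6.580,81.223,-56.692],(.42766,-.35457,.27707),(-179.954,.111,-9.865)),
([-22.458,9.809,38.195,80.597,-5.960,91.906,25.825],(.57013,-.12867,.36872),(-179.736,-.028,100.67)),
([-27.108,17.983,34.473,81.693,-10.128,83.463,17.008],(.64000,-.02277,.27990),(-179.967,-.007,99.799)),
([-23.699,28.684,32.812,75.959,-15.314,79.683,18.816],(.71015,-.01014,.21338),(179.972,.023,100.223)),
([-27.419,10.769,36.206,78.365,-6.522,92.644,17.927],(.59237,-.05465,.37843),(179.709,-.092,99.954)),
([-48.6049,-.5668,20.0167,94.2579,.2776,86.2766,-8.5716],(.4637,.2212,.3262),(179.9895,.0824,110.0355)),
([-48.787,12.374,14.212,99.468,-3.231,68.420,38.807],(.48206,.32161,.16173),(179.899,.0925,162.517)),
([-49.284,8.719,14.591,91.068,-2.257,80.411,38.396],(.48175,.32163,.26990),(179.909,.024,162.877)),
([-51.282,-17.126,6.351,121.042,23.268,53.799,-44.627],(.45452,.25794,.26015),(150.7265,.7787,100.162))]
LIM=np.radians([[-163.93,163.93],[-17.29,119.83],[-79.2,71.16],[3.27,140.29],[-89.18,269.18],[5.43,117.66],[-154.24,154.24]])
def fk(q,L,s):
    "q (7,) rad -> p, R"
    R=np.eye(3); p=np.array([0,0,L[0]])
    def rz(a): c,t=np.cos(a),np.sin(a); return np.array([[c,-t,0],[t,c,0],[0,0,1]])
    def ry(a): c,t=np.cos(a),np.sin(a); return np.array([[c,0,t],[0,1,0],[-t,0,c]])
    R=R@rz(s[0]*q[0]+L[8])@ry(q[1]); p=p+R@[L[1],0,L[2]]
    R=R@rz(s[1]*q[2]+L[9]); R=R@ry(q[3]); p=p+R@[L[3],0,L[4]]
    R=R@rz(s[2]*q[4]+L[10])@ry(q[5]); p=p+R@[L[5],0,L[6]]
    R=R@rz(s[3]*q[6]+L[7])
    return p,R
if __name__=="__main__":
    Q=[np.radians(d[0]) for d in D]; P=[np.array(d[1]) for d in D]; RR=[Rn.from_euler("xyz",d[2],degrees=True).as_matrix() for d in D]
    best=None
    for s in itertools.product([1,-1],repeat=4):
      for o in (0,np.pi/2,-np.pi/2,np.pi):
        def f(L): return np.concatenate([np.r_[a-p,.3*(b-r).ravel()] for q,p,r in zip(Q,P,RR) for a,b in [fk(q,L,s)]])
        r=least_squares(f,[.35,.0,.35,0,.35,0,.25,o,0,0,0],max_nfev=60)
        if best is None or r.cost<best[0]: best=(r.cost,s,r.x,np.abs(r.fun).max())
    print(best); np.savez("kin.npz",s=best[1],L=best[2])
E
python3 kin.py
```

```text
(np.float64(0.00011438531190083244), (-1, -1, -1, -1), array([ 2.62516989e-01, -1.11514991e-03,  4.71564479e-01,  1.88663723e-03,
        5.18293663e-01, -7.05700982e-04,  3.71925078e-01,  1.52878008e+00,
       -2.62740690e-02, -1.60810665e-02,  3.26780025e-03]), np.float64(0.006748266060138897))
```

```bash
cat > srch.py <<'E'
from kin import *
from m import guide
k=np.load("kin.npz"); s=k["s"]; L=k["L"]
Rg,u,M=guide(); Rg=Rg.as_matrix()
lo,hi=LIM[:,0]+.07,LIM[:,1]-.07
def ik(p,R,q0,n=0):
    best=None
    for i in range(n+1):
        x0=q0 if i==0 else np.clip(q0+np.random.default_rng(i).normal(0,.5,7),lo,hi)
        def f(q): a,b=fk(q,L,s); return np.r_[(a-p)*10,(b-R).ravel()*3,.002*(q-q0)]
        r=least_squares(f,np.clip(x0,lo+1e-3,hi-1e-3),bounds=(lo,hi),max_nfev=80)
        a,b=fk(r.x,L,s); e=np.linalg.norm(a-p)+.1*np.linalg.norm(b-R)
        if best is None or e<best[0]: best=(e,r.x)
        if e<.002: break
    return best
def ry(t): return Rn.from_euler("y",t,degrees=True).as_matrix()
def rz(t): return Rn.from_euler("z",t,degrees=True).as_matrix()
def toolpose(point_on_pin,axis,Rpin,phi,psi):
    "Rpin: frame with z=-axis. tool R=Rpin Rz(psi) Ry(phi); grasp point at point_on_pin"
    R=Rpin@rz(psi)@ry(phi); return point_on_pin+R@[0,0,.008],R
E
python3 - <<'E'
from srch import *
q0=np.radians([-49,5,15,95,-2,80,0])
Rp=Rn.from_euler("xyz",[180,0,162.6],degrees=True).as_matrix(); G0=np.array([.4825,.3205,.0775])
for phi in (0,-15,15,-25,25,-35,35):
    ep,qp=min((ik(*toolpose(G0,None,Rp,phi,w),q0,2) for w in (0,180)),key=lambda t:t[0])
    for psi in range(-180,180,30):
        e1,q1=ik(*toolpose(M+u*.0325,u,Rg,phi,psi),q0,2)
        if e1<.004:
            e2,q2=ik(*toolpose(M+u*(.0325+.06),u,Rg,phi,psi),q1,1)
            print(phi,psi,"pick %.3f home %.3f pre %.3f"%(ep,e1,e2),np.degrees(q1).round(),np.degrees(q2).round())
E
```

```text
-25 30 pick 0.000 home 0.000 pre 0.019 [-42. -11.   3. 117.  32.  68. -77.] [-41. -13.  -1. 114.  31.  75. -75.]
-25 60 pick 0.000 home 0.000 pre 0.008 [-38.  -9.   8. 112.  18.  70. -89.] [-30. -13.  -1. 110.  16.  76. -87.]
-25 90 pick 0.000 home 0.000 pre 0.009 [ -33.  -10.   12.  111.    4.   69. -101.] [-18. -13.  -1. 108.   1.  76. -99.]
-25 120 pick 0.000 home 0.000 pre 0.022 [ -25.  -12.   15.  114.  -10.   66. -114.] [  -7.  -13.   -1.  110.  -14.   74. -111.]
25 -150 pick 0.000 home 0.000 pre 0.019 [-58. -12.  16. 117.  35.  69. 101.] [-41. -13.  -1. 114.  31.  75. 105.]
25 -120 pick 0.000 home 0.000 pre 0.008 [-54. -10.  21. 112.  21.  70.  88.] [-30. -13.  -1. 110.  16.  76.  93.]
25 -90 pick 0.000 home 0.000 pre 0.009 [-51. -11.  28. 111.   8.  69.  75.] [-18. -13.  -1. 108.   1.  76.  81.]
25 -60 pick 0.000 home 0.000 pre 0.022 [-40. -13.  27. 114.  -6.  65.  63.] [ -7. -13.  -1. 110. -14.  74.  69.]
-35 0 pick 0.000 home 0.000 pre 0.001 [-52.  -7.   1. 122.  51.  73. -72.] [-54. -13.  -1. 121.  49.  80. -68.]
-35 30 pick 0.000 home 0.000 pre 0.000 [-50.  -3.   8. 112. 
[... 522 characters left out ...]
  -34.   78. -116.]
35 -180 pick 0.000 home 0.000 pre 0.001 [-59.  -7.   7. 122.  52.  74. 108.] [-54. -13.  -1. 121.  49.  80. 112.]
35 -150 pick 0.000 home 0.000 pre 0.000 [-55.  -3.  12. 112.  35.  77.  99.] [-56.  -9.  10. 111.  35.  84. 100.]
35 -120 pick 0.000 home 0.000 pre 0.000 [-48.  -2.  18. 105.  18.  79.  90.] [-49.  -7.  16. 104.  19.  86.  89.]
35 -90 pick 0.000 home 0.000 pre 0.000 [-43.  -2.  24. 103.   1.  79.  81.] [-44.  -8.  22. 103.   3.  84.  79.]
35 -60 pick 0.000 home 0.000 pre 0.000 [-40.  -5.  33. 107. -15.  75.  71.] [-40. -11.  30. 106. -11.  80.  67.]
35 -30 pick 0.000 home 0.000 pre 0.004 [-43. -12.  43. 116. -26.  67.  59.] [  8. -13.  -1. 115. -34.  78.  64.]
```

```bash
python3 - <<'E'
from cell import env
from m import *
o=env.get_obs()
deltas(o["tool_pos"],o["tool_rot"],[([.47,.29,.25],[180,0,130]),([.4807,.321,.22],[180,0,162.8])])
E
```

```text
[0.1448, 0.0673, 0.0937] [0.3304, 0.0973, -0.3372]
[0.29, 0.0647, 0.2619] [0.3008, 0.1939, -0.7099]
```

Request:
step_arm(
  delta_pos=[
    [0.145, 0.067, 0.094],
    [0.145, 0.067, 0.094],
    [0.145, 0.067, 0.094],
    [0.145, 0.067, 0.094],
    [0.29, 0.065, 0.262],
    [0.29, 0.065, 0.262],
    [0.29, 0.065, 0.262],
    [0.29, 0.065, 0.262],
    [0.29, 0.065, 0.262],
  ],
  rot=[
    [0.33, 0.097, -0.337],
    [0.33, 0.097, -0.337],
    [0.33, 0.097, -0.337],
    [0.33, 0.097, -0.337],
    [0.301, 0.194, -0.71],
    [0.301, 0.194, -0.71],
    [0.301, 0.194, -0.71],
    [0.301, 0.194, -0.71],
    [0.301, 0.194, -0.71],
  ],
  gripper=[-1, -1, -1, -1, -1, -1, -1, -1, -1],
)

```text
time_s: 19.55
tool_pos: [0.482, 0.3221, 0.2235]
tool_rot: [179.8, 0.1, 162.6]
force: [-0.8, -0.0, 0.1]
grip_width: 0.0188
grasp_force: 40.3
```

```bash
python3 - <<'E'
from cell import env
from m import *
o=env.get_obs(); print(o["tool_pos"],o["tool_rot"],o["qpos"],o["grip_width"])
deltas(o["tool_pos"],o["tool_rot"],[([.4807,.321,.125],[180,0,162.8]),([.4807,.321,.0683],[180,0,162.8])])
E
```

```text
[0.48198126 0.32210517 0.22352865] [1.79764356e+02 5.49692032e-02 1.62625662e+02] [-52.11836826   9.96590307  17.86975984  95.1561685   -3.25511749
  75.1530391   38.94738393] 0.018840559978860756
[0.0049, -0.0092, 0.4926] [0.0027, 0.0006, -0.002]
[0.0052, -0.0104, 0.7761] [0.0027, 0.0006, -0.002]
```

Request:
step_arm(
  delta_pos=[
    [0, 0, 0.2],
    [0, 0, 0.4],
    [0, 0, 0.475],
    [0, 0, 0.475],
    [0, 0, 0.475],
  ],
  rot=[
    [0, 0, 0],
    [0, 0, 0],
    [0, 0, 0],
    [0, 0, 0],
    [0, 0, 0],
  ],
  gripper=[-1, -1, -1, -1, -1],
)

```text
time_s: 20.18
tool_pos: [0.4838, 0.3236, 0.1314]
tool_rot: [179.5, 0.2, 162.8]
force: [0.5, 0.4, -0.6]
grip_width: 0.0191
grasp_force: 40.3
```

Request:
step_arm(
  delta_pos=[
    [0, 0, 0],
    [0, 0, 0],
  ],
  rot=[
    [0, 0, 0],
    [0, 0, 0],
  ],
  gripper=[-1, -1],
)

```text
time_s: 20.42
tool_pos: [0.4832, 0.3233, 0.1306]
tool_rot: [179.6, 0.2, 162.8]
force: [-0.4, 0.4, -1.1]
grip_width: 0.0191
grasp_force: 40.3
```

```bash
python3 - <<'E'
from cell import env
from m import *
o=env.get_obs(); print(o["tool_pos"],o["tool_rot"],o["qpos"],o["grip_width"])
deltas(o["tool_pos"],o["tool_rot"],[([.4807,.321,.125],[180,0,162.8]),([.4807,.321,.0683],[180,0,162.8])])
E
```

```text
[0.48324484 0.32331617 0.13064373] [1.79595951e+02 1.58163350e-01 1.62793402e+02] [-51.5441973   14.0957762   17.51055364 101.45976887  -4.78705282
  64.73428054  40.2800771 ] 0.019069977794338416
[0.0088, -0.015, 0.0281] [0.0047, 0.0018, -0.0001]
[0.0096, -0.017, 0.3116] [0.0047, 0.0018, -0.0001]
```

Request:
step_arm(
  delta_pos=[
    [0.009, -0.016, 0],
    [0.009, -0.016, 0.03],
    [0.009, -0.016, 0.06],
    [0.009, -0.016, 0.06],
    [0.009, -0.016, 0.06],
  ],
  rot=[
    [0.005, 0.002, 0],
    [0.005, 0.002, 0],
    [0.005, 0.002, 0],
    [0.005, 0.002, 0],
    [0.005, 0.002, 0],
  ],
  gripper=[-1, -1, -1, -1, -1],
)

```text
time_s: 21.05
tool_pos: [0.4801, 0.3204, 0.1175]
tool_rot: [-179.9, -0.1, 162.8]
force: [0.7, 0.7, -0.6]
grip_width: 0.0189
grasp_force: 40.3
```

Request:
step_arm(
  delta_pos=[
    [-0.002, 0.003, 0.05],
    [-0.002, 0.003, 0.1],
    [-0.002, 0.003, 0.15],
    [-0.002, 0.003, 0.2],
    [-0.002, 0.003, 0.23],
    [-0.002, 0.003, 0.245],
    [-0.002, 0.003, 0.245],
  ],
  rot=[
    [0, 0, 0],
    [0, 0, 0],
    [0, 0, 0],
    [0, 0, 0],
    [0, 0, 0],
    [0, 0, 0],
    [0, 0, 0],
  ],
  gripper=[-1, -1, -1, -1, -1, -1, -1],
)

```text
time_s: 21.92
tool_pos: [0.4808, 0.3209, 0.0688]
tool_rot: [-179.9, -0.0, 162.8]
force: [-0.2, -0.2, -1.0]
grip_width: 0.0192
grasp_force: 40.3
```

```bash
python3 - <<'E'
from srch import *
from m import deltas
Rp=Rn.from_euler("xyz",[180,0,162.6],degrees=True).as_matrix()
for t in (18,35):
    p,R=toolpose(np.array([.4822,.3205,.078]),None,Rp,t,0)
    e,q=ik(p,R,np.radians([-51,15,17,103,-5,62,40])); print(p,e,np.degrees(q).round())
    deltas([.4808,.3209,.0688],[180,0,162.8],[(p,Rn.from_matrix(R))])
E
```

```text
[0.47984099 0.32123927 0.07039155] 7.827636766799112e-08 [-39.  27.  14.  94. -19.  75.  54.]
[0.0051, 0.0002, -0.008] [-0.0004, 0.2094, 0.0023]
[0.47782136 0.32187218 0.07144678] 8.709710967526098e-06 [-10.  38. -18.  84. -12.  87.  49.]
[0.0157, 0.0002, -0.0132] [-0.0007, 0.4072, 0.0023]
```

Request:
step_arm(
  delta_pos=[
    [0, 0, 0],
    [0, 0, 0],
    [0, 0, 0],
    [0.003, 0, -0.005],
    [0.005, 0, -0.008],
    [0.01, 0, -0.011],
    [0.016, 0, -0.013],
    [0.016, 0, -0.013],
    [0.016, 0, -0.013],
  ],
  rot=[
    [0, 0, 0],
    [0, 0, 0],
    [0, 0, 0],
    [0, 0.1, 0.002],
    [0, 0.2, 0.002],
    [0, 0.3, 0.002],
    [0, 0.407, 0.002],
    [0, 0.407, 0.002],
    [0, 0.407, 0.002],
  ],
  gripper=[0.1, 0.2, 0.2, 0.2, 0.2, 0.2, 0.2, 0.2, 0.2],
)

```text
time_s: 23.05
tool_pos: [0.4773, 0.3224, 0.0714]
tool_rot: [-179.8, -35.0, 162.6]
force: [-0.3, 1.4, 0.0]
grip_width: 0.0523
grasp_force: 0.0
```

```bash
python3 - <<'E'
from srch import *
from m import deltas
from cell import env
o=env.get_obs(); print(o["tool_pos"],o["tool_rot"],o["qpos"].round(1),o["grip_width"],o["force"])
Rp=Rn.from_euler("xyz",[180,0,162.6],degrees=True).as_matrix()
p,R=toolpose(np.array([.4822,.3205,.078]),None,Rp,35,0)
deltas(o["tool_pos"],o["tool_rot"],[(p,Rn.from_matrix(R))])
E
```

```text
[0.4772745  0.32237964 0.07144942] [-179.83684053  -34.95956214  162.57917456] [-32.8  37.2  13.5  84.2 -28.3  89.7  60.5] 0.052269335942232466 [-0.3161943   1.35052433  0.0483343 ]
[-0.0028, -0.0016, -0.0019] [-0.0018, 0.0005, -0.0002]
```

Excellent. Close, and lift.

Request:
step_arm(
  delta_pos=[
    [0, 0, 0],
    [0, 0, 0],
    [0, 0, 0],
    [0, 0, 0],
    [0, 0, 0],
    [0, 0, 0],
  ],
  rot=[
    [0, 0, 0],
    [0, 0, 0],
    [0, 0, 0],
    [0, 0, 0],
    [0, 0, 0],
    [0, 0, 0],
  ],
  gripper=[-1, -1, -1, -1, -1, -1],
  squeeze=50,
)

```text
time_s: 23.8
tool_pos: [0.4775, 0.322, 0.0716]
tool_rot: [-179.8, -35.1, 162.5]
force: [-1.0, 0.5, 2.8]
grip_width: 0.0182
grasp_force: 50.0
```

```bash
python3 - <<'E'
from srch import *
from m import deltas
from cell import env
np.set_printoptions(precision=4,suppress=True)
o=env.get_obs(); p=o["tool_pos"]; print(p,o["tool_rot"],o["grip_width"],o["force"])
R=Rn.from_euler("xyz",o["tool_rot"],degrees=True)
# pin in tool frame: collar underside & axis (world vertical at (.4822,.3205))
C=R.inv().apply(np.array([.4822,.3205,.045])-p); a=R.inv().apply([0,0,1]); C[1]=0
print("C",C,"a",a); np.savez("pin.npz",C=C,a=a)
deltas(p,R,[(p+[0,0,.15],R)])
# target: R with R a=u, closing axis = -+easel y ; from Rg: tool = Rg Rz(-90) Ry(35)
Rt=Rn.from_matrix(Rg@rz(-90)@ry(35)); 
fix=Rn.align_vectors([u],[Rt.apply(a)])[0]; Rt=fix*Rt
print(Rt.as_euler("xyz",degrees=True))
def tcp(d): return M+u*d-Rt.apply(C)
for d in (.0,.05,.07): 
    e,q=ik(tcp(d),Rt.as_matrix(),np.radians([-45,-2,20,103,5,80,80])); print(d,tcp(d),e,np.degrees(q).round())
p2=p+[0,0,.15]
W=tcp(.08); print(W)
deltas(p2,R,[((p2*.5+W*.5)+[0,0,.02],Rt),(W,Rt)])
E
```

```text
[0.4775 0.322  0.0716] [-179.8286  -35.0677  162.5439] 0.01821028599620409 [-1.0394  0.4688  2.8172]
C [-0.0193  0.      0.0189] a [ 0.5745 -0.0024 -0.8185]
[0.4309, -0.0018, -0.6139] [0.0, 0.0, 0.0]
[-179.885    -0.0677 -169.8564]
0.0 [0.4735 0.1327 0.2574] 1.2093526777855757e-08 [-42.  -2.  23. 103.   1.  79.  81.]
0.05 [0.4453 0.1276 0.2983] 1.043473018677828e-08 [-43.  -7.  22. 103.   3.  84.  79.]
0.07 [0.434  0.1256 0.3147] 1.524180838992251e-08 [-43.  -9.  22. 102.   4.  86.  78.]
[0.4283 0.1245 0.3229]
[0.1778, -0.5088, -0.3055] [0.0978, -0.4, -0.3099]
[0.2406, -1.0171, -0.4473] [0.0978, -0.4, -0.3099]
```

Request:
step_arm(
  delta_pos=[
    [0.05, 0, -0.07],
    [0.15, 0, -0.214],
    [0.29, 0, -0.414],
    [0.431, -0.002, -0.614],
    [0.431, -0.002, -0.614],
    [0.431, -0.002, -0.614],
  ],
  rot=[
    [0, 0, 0],
    [0, 0, 0],
    [0, 0, 0],
    [0, 0, 0],
    [0, 0, 0],
    [0, 0, 0],
  ],
  gripper=[-1, -1, -1, -1, -1, -1],
)

```text
time_s: 24.55
tool_pos: [0.4776, 0.3215, 0.2213]
tool_rot: [-179.8, -35.0, 162.5]
force: [0.5, -1.1, -0.5]
grip_width: 0.0186
grasp_force: 50.0
```

Request:
step_arm(
  delta_pos=[
    [0.178, -0.509, -0.305],
    [0.178, -0.509, -0.305],
    [0.178, -0.509, -0.305],
    [0.178, -0.509, -0.305],
    [0.178, -0.509, -0.305],
    [0.178, -0.509, -0.305],
    [0.178, -0.509, -0.305],
  ],
  rot=[
    [0.098, -0.4, -0.31],
    [0.098, -0.4, -0.31],
    [0.098, -0.4, -0.31],
    [0.098, -0.4, -0.31],
    [0.098, -0.4, -0.31],
    [0.098, -0.4, -0.31],
    [0.098, -0.4, -0.31],
  ],
  gripper=[-1, -1, -1, -1, -1, -1, -1],
)

```text
time_s: 25.42
tool_pos: [0.4535, 0.2224, 0.2909]
tool_rot: [-179.8, -0.2, -170.0]
force: [0.1, -0.7, -1.4]
grip_width: 0.0186
grasp_force: 50.0
```

```bash
cat > ins.py <<'E'
from srch import *
from m import deltas
from cell import env
import sys
np.set_printoptions(precision=4,suppress=True)
k=np.load("pin.npz"); C,a=k["C"],k["a"]
Rt=Rn.from_matrix(Rg@rz(-90)@ry(35)); Rt=Rn.align_vectors([u],[Rt.apply(a)])[0]*Rt
def tcp(d): return M+u*d-Rt.apply(C)
def show(ds):
    o=env.get_obs(); p=o["tool_pos"]; R=Rn.from_euler("xyz",o["tool_rot"],degrees=True)
    print(o["time_s"],p,o["tool_rot"].round(2),o["qpos"].round(1),o["force"].round(1),o["grip_width"])
    r=p+R.apply(C)-M; h=r@u; e=r-h*u; ez=np.array([-u[1],u[0],0])/-np.hypot(u[0],u[1])
    print("collar height %.4f lateral"%h,e,"tilt err deg",np.degrees(np.arccos(min(1,R.apply(a)@u))))
    for d in ds: print(d,end=" "); deltas(p,R,[(tcp(d),Rt)])
if __name__=="__main__": show([float(x) for x in sys.argv[1:]])
E
python3 ins.py .08 .05
```

```text
25.425 [0.4535 0.2224 0.2909] [-179.78   -0.22 -170.01] [-41.   -0.7  11.7  98.4   0.3  82.6  70.7] [ 0.1 -0.7 -1.4] 0.01863702815558252
collar height 0.0296 lateral [-0.0033  0.0926  0.0092] tilt err deg 0.22879340865919956
0.08 [0.2095, -0.4605, -0.1577] [-0.0012, -0.0018, -0.0018]
0.05 [0.123, -0.4597, -0.0352] [-0.0012, -0.0018, -0.0018]
```

Request:
step_arm(
  delta_pos=[
    [0.21, -0.1, -0.157],
    [0.21, -0.3, -0.157],
    [0.21, -0.46, -0.157],
    [0.152, -0.46, -0.076],
    [0.152, -0.46, -0.076],
    [0.152, -0.46, -0.076],
  ],
  rot=[
    [-0.001, -0.002, -0.002],
    [-0.001, -0.002, -0.002],
    [-0.001, -0.002, -0.002],
    [-0.001, -0.002, -0.002],
    [-0.001, -0.002, -0.002],
    [-0.001, -0.002, -0.002],
  ],
  gripper=[-1, -1, -1, -1, -1, -1],
)

```text
time_s: 26.18
tool_pos: [0.4389, 0.1281, 0.3068]
tool_rot: [-179.9, 0.0, -169.6]
force: [-0.3, 0.5, -0.0]
grip_width: 0.0188
grasp_force: 50.0
```

```bash
python3 ins.py .05 .035; python3 - <<'E'
from cell import viewer
from h import *
import cv2
from m import guide
Rg,u,M=guide()
T=viewer.read_camera("top"); S=viewer.read_camera("scene")
np.savez("t4.npz",**T); np.savez("s4.npz",**S)
out=[]
for c in (T,S):
    m=proj(c,M)[0]; t=proj(c,M+u*.018)[0]; U=(m-[50,45]).astype(int); print("mouth px",(m-U)*6,"tip",(t-U)*6)
    out.append(cv2.resize(c["img"][U[1]:U[1]+75,U[0]:U[0]+66,::-1],(396,450),interpolation=cv2.INTER_CUBIC))
cv2.imwrite("pics/g4.png",np.hstack(out))
E
```

```text
26.175 [0.4389 0.1281 0.3068] [-179.89    0.   -169.61] [-37.6  -7.6  16.2 102.7   2.2  84.6  78.6] [-0.3  0.5 -0. ] 0.018834375419655776
collar height 0.0605 lateral [-0.0004  0.0017 -0.0001] tilt err deg 0.16292402893260644
0.05 [-0.0307, -0.0084, 0.0425] [0.0001, 0.0008, 0.0028]
0.035 [-0.0737, -0.0084, 0.1039] [0.0001, 0.0008, 0.0028]
mouth px [302.74818881 271.4209555 ] tip [303.23365207 299.19687508]
mouth px [304.23808927 273.39453444] tip [316.64044852 218.34465859]
```

View pics/g4.png

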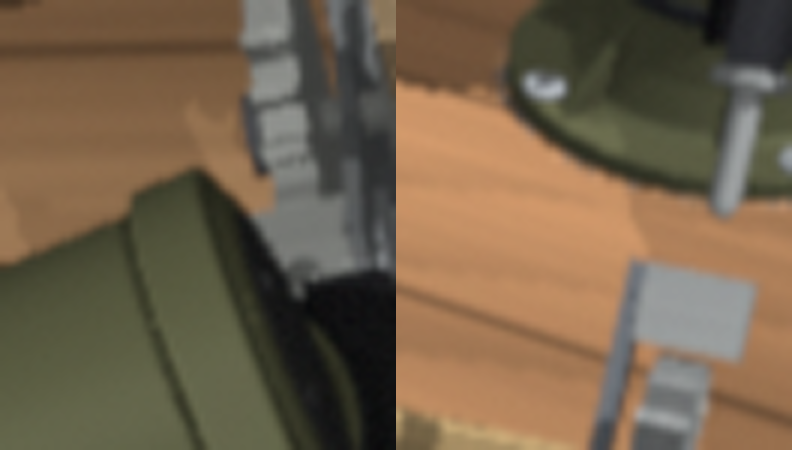

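The right half shows the pin tip at crop (329,212), short of and above the guide's back face, whose top edge runs from (238,262) to (359,285). On the left, the bore shows at about (301,270), as predicted. I'll work out the lateral difference.

```bash
python3 - <<'E'
from h import *
from m import guide,easel_pts
np.set_printoptions(precision=1,suppress=True)
Rg,u,M=guide(); p,Z,O=easel_pts()
c=dict(np.load("s4.npz")); m=proj(c,M)[0]; U=(m-[50,45]).astype(int)
f=lambda P:(proj(c,P)-U+.5)*6-.5
s,cc=np.sin(np.radians(35)),np.cos(np.radians(35))
n=Z.apply([cc,0,s]); y=Z.apply([0,1,0])
print("mouth back edge 15/17", f([M+.015*n-.017*y,M+.015*n+.017*y]).ravel(), f([M+.017*n-.015*y,M+.017*n+.015*y]).ravel())
print("bottom back edge", f([M-.025*u+.015*n-.017*y,M-.025*u+.015*n+.017*y]).ravel())
T=M+u*.0185
print("tip exp",f(T+np.array([-.0004,.0017,-.0001])),"dpx/dy,dn per mm",f(T+.001*y)-f(T),f(T+.001*n)-f(T),f(T+.001*u)-f(T))
E
```

```text
mouth back edge 15/17 [250.6 264.6 358.2 287. ] [256.4 265.9 351.5 285.6]
bottom back edge [233.4 341.7 340.4 364.8]
tip exp [[324.9 220.5]] dpx/dy,dn per mm [[3.1 0.6]] [[-0.2 -0.1]] [[ 0.7 -3.1]]
```

Request:
step_arm(
  delta_pos=[
    [-0.031, -0.012, 0.043],
    [-0.031, -0.012, 0.043],
    [-0.031, -0.012, 0.043],
    [-0.05, -0.012, 0.07],
    [-0.06, -0.012, 0.084],
    [-0.074, -0.012, 0.104],
    [-0.074, -0.012, 0.104],
  ],
  rot=[
    [0, 0.001, 0.003],
    [0, 0.001, 0.003],
    [0, 0.001, 0.003],
    [0, 0.001, 0.003],
    [0, 0.001, 0.003],
    [0, 0.001, 0.003],
    [0, 0.001, 0.003],
  ],
  gripper=[-1, -1, -1, -1, -1, -1, -1],
)

```text
time_s: 27.15
tool_pos: [0.4538, 0.1283, 0.2858]
tool_rot: [-180.0, -0.0, -169.9]
force: [-1.1, 1.9, -3.9]
grip_width: 0.0184
grasp_force: 50.0
```

```bash
python3 ins.py .03 .02 .014
```

```text
27.15 [0.4538 0.1283 0.2858] [-179.97   -0.03 -169.88] [-37.3  -5.4  17.1 103.2   1.6  82.   79.6] [-1.1  1.9 -3.9] 0.018447391567235384
collar height 0.0348 lateral [ 0.     -0.0008 -0.0001] tilt err deg 0.06440643149795933
0.03 [-0.0146, 0.0041, 0.0193] [0.001, 0.0004, -0.0003]
0.02 [-0.0433, 0.0042, 0.0603] [0.001, 0.0004, -0.0003]
0.014 [-0.0606, 0.0042, 0.0848] [0.001, 0.0004, -0.0003]
```

Request:
step_arm(
  delta_pos=[
    [-0.014, 0, 0.02],
    [-0.028, 0, 0.04],
    [-0.043, 0, 0.06],
    [-0.043, 0, 0.06],
    [-0.043, 0, 0.06],
  ],
  rot=[
    [0, 0, 0],
    [0, 0, 0],
    [0, 0, 0],
    [0, 0, 0],
    [0, 0, 0],
  ],
  gripper=[-1, -1, -1, -1, -1],
)

```text
time_s: 27.78
tool_pos: [0.4624, 0.1298, 0.274]
tool_rot: [-180.0, -0.0, -169.9]
force: [-0.8, 4.0, -4.7]
grip_width: 0.0184
grasp_force: 50.1
```

```bash
python3 ins.py .014 .007 .0
```

```text
27.775 [0.4624 0.1298 0.274 ] [-179.97   -0.01 -169.88] [-37.1  -4.1  17.4 103.3   1.3  80.6  80.2] [-0.8  4.  -4.7] 0.018443833082581098
collar height 0.0202 lateral [ 0.0003 -0.0008  0.0001] tilt err deg 0.07882813135671822
0.014 [-0.0173, 0.0046, 0.0258] [0.001, 0.0007, -0.0003]
0.007 [-0.0374, 0.0046, 0.0545] [0.001, 0.0007, -0.0003]
0.0 [-0.0574, 0.0047, 0.0831] [0.001, 0.0007, -0.0003]
```

Request:
step_arm(
  delta_pos=[
    [0, 0.003, 0],
    [-0.017, 0.003, 0.026],
    [-0.027, 0.003, 0.04],
    [-0.037, 0.003, 0.054],
    [-0.037, 0.003, 0.054],
  ],
  rot=[
    [0, 0, 0],
    [0, 0, 0],
    [0, 0, 0],
    [0, 0, 0],
    [0, 0, 0],
  ],
  gripper=[-1, -1, -1, -1, -1],
)

```text
time_s: 28.4
tool_pos: [0.4691, 0.1312, 0.2638]
tool_rot: [-180.0, -0.1, -169.9]
force: [-4.4, 3.9, -1.2]
grip_width: 0.0189
grasp_force: 50.1
```

```bash
python3 ins.py .007 .0
```

```text
28.4 [0.4691 0.1312 0.2638] [-179.95   -0.06 -169.9 ] [-37.   -2.9  17.7 103.4   0.9  79.4  80.6] [-4.4  3.9 -1.2] 0.018875510292633724
collar height 0.0079 lateral [ 0.0001 -0.0007 -0.    ] tilt err deg 0.03057993706911749
0.007 [-0.0027, 0.0033, 0.0035] [0.0008, 0.0001, -0.0006]
0.0 [-0.0228, 0.0034, 0.0321] [0.0008, 0.0001, -0.0006]
```

Request:
step_arm(
  delta_pos=[
    [-0.01, 0.002, 0.014],
    [-0.018, 0.002, 0.026],
    [-0.025, 0.002, 0.035],
    [-0.029, 0.002, 0.041],
    [-0.029, 0.002, 0.041],
  ],
  rot=[
    [0, 0, 0],
    [0, 0, 0],
    [0, 0, 0],
    [0, 0, 0],
    [0, 0, 0],
  ],
  gripper=[-1, -1, -1, -1, -1],
)

```text
time_s: 29.02
tool_pos: [0.4732, 0.1322, 0.2574]
tool_rot: [-180.0, -0.2, -169.9]
force: [-13.1, 1.4, 10.6]
grip_width: 0.0182
grasp_force: 50.0
```

```bash
python3 ins.py 0 -.005
```

```text
29.025 [0.4732 0.1322 0.2574] [-179.98   -0.24 -169.91] [-36.9  -2.   17.8 103.4   0.6  78.8  80.9] [-13.1   1.4  10.6] 0.01817320771601304
collar height 0.0002 lateral [-0.0003 -0.0005 -0.0002] tilt err deg 0.17339358601179125
0.0 [-0.0021, 0.0022, -0.0001] [0.0011, -0.002, -0.0006]
-0.005 [-0.0165, 0.0022, 0.0203] [0.0011, -0.002, -0.0006]
```

Request:
step_arm(
  delta_pos=[
    [-0.006, 0.001, 0.008],
    [-0.009, 0.001, 0.013],
    [-0.009, 0.001, 0.013],
  ],
  rot=[
    [0, 0, 0],
    [0, 0, 0],
    [0, 0, 0],
  ],
  gripper=[-1, -1, -1],
)

```text
time_s: 29.4
tool_pos: [0.4732, 0.1322, 0.2572]
tool_rot: [180.0, -0.4, -169.9]
force: [-23.0, -0.5, 24.9]
grip_width: 0.0185
grasp_force: 50.0
```

```bash
python3 ins.py 0
```

```text
29.4 [0.4732 0.1322 0.2572] [ 179.99   -0.41 -169.91] [-36.9  -1.9  17.9 103.3   0.5  78.9  81. ] [-23.   -0.5  24.9] 0.018509110715220007
collar height 0.0000 lateral [-0.0004 -0.0005 -0.0003] tilt err deg 0.3458008475120282
0.0 [-0.0019, 0.002, -0.001] [0.0015, -0.0039, -0.0007]
```

Request:
step_arm(
  delta_pos=[
    [0.005, -0.001, -0.007],
    [0.008, -0.001, -0.012],
    [0.008, -0.001, -0.012],
    [0.008, -0.001, -0.012],
    [0.008, -0.001, -0.012],
    [0.008, -0.001, -0.1],
    [0.008, -0.001, -0.25],
    [0.008, -0.001, -0.4],
    [0.008, -0.001, -0.4],
  ],
  rot=[
    [0, 0, 0],
    [0, 0, 0],
    [0, 0, 0],
    [0, 0, 0],
    [0, 0, 0],
    [0, 0, 0],
    [0, 0, 0],
    [0, 0, 0],
    [0, 0, 0],
  ],
  gripper=[-1, -1, 0, 0.2, 0.2, 0.2, 0.2, 0.2, 0.2],
)

```text
time_s: 30.52
tool_pos: [0.4773, 0.1326, 0.3368]
tool_rot: [-180.0, 0.4, -170.0]
force: [0.3, 0.7, 0.2]
grip_width: 0.0522
grasp_force: 0.0
```

```bash
python3 - <<'E'
from cell import env,viewer
from h import *
import cv2
from m import guide,easel_pts
np.set_printoptions(precision=1,suppress=True)
Rg,u,M=guide(); p,Z,O=easel_pts()
o=env.get_obs(); print(o["tool_pos"],o["qpos"],o["force"])
c=viewer.read_camera("scene"); np.savez("s5.npz",**c)
x0,y0=165,135
f=lambda P:(proj(c,P)-[x0,y0]+.5)*3.5-.5
print("collar",f(M),"griptop",f(M+u*.05),"short14:",f(M+u*.064))
for a in (28,30,32): print(a,f([Z.apply([.145*np.cos(np.radians(a)),y,.15+.145*np.sin(np.radians(a))])+O for y in (.045,-.045)]).ravel())
cv2.imwrite("pics/s5.png",cv2.resize(c["img"][y0:y0+170,x0:x0+228,::-1],None,fx=3.5,fy=3.5,interpolation=cv2.INTER_CUBIC))
E
```

```text
[0.5 0.1 0.3] [-37.1  -3.3  17.7  95.6   1.1  87.2  80.5] [0.3 0.7 0.2]
collar [[714.2 199.2]] griptop [[734.4 109.7]] short14: [[740.1  84.4]]
28 [363.4 394.3 195.1 351.1]
30 [365.1 384.4 196.5 341.5]
32 [367.  374.4 198.1 331.7]
```

View pics/s5.png

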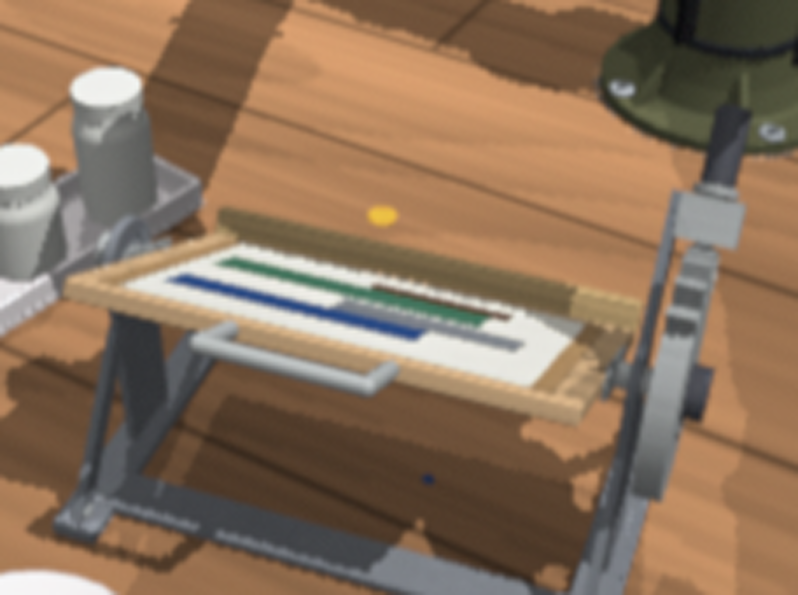

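The pin is home: its collar lies on the guide mouth and the grip top is at about (732,107), near the predicted (734,110). The bar is at (375,382) to (205,343), which is 30°, and the jar and pot are standing in the tray. I'm handing the job in.

```bash
python3 -c "
from cell import env
print(env.sign_off())"
```

```text
the job is handed in; nothing more can be done
None
```

The job is handed in at about 31 s: the jar stands upright in the tray beside the pot, the board is at 30°, and the index pin is fully home in its guide. The only detour was returning the pin to its block hole once to regrasp it at an angle. The sign-off returned no verdict, so this rests on my last camera check.

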